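# Square a acrylic photo panel into the packing jig

### The job

Take the red-handled pusher from its dock and use its foot to nudge the acrylic photo panel across the blue jig: first until its long edge sits flush and firmly pressed on the orange stop, then along that stop until its short edge is firmly pressed on the yellow stop too, so it ends square in the corner. Keep each press gentle (5 to 10 N, never over 15 N), hold it for a moment, and touch the panel with nothing but the pusher. Then stand the pusher back upright in its dock and let go, leaving everything else where it is.

Things in the scene. Friction and masses are not known exactly. Their poses are not given: they have to be found in the camera images.
- jig: fixed blue board with white grid lines, 280 (x) x 360 (y) x 12 mm thick, flat on the table; origin at the centre of its underside, axes along its edges. An orange stop lies along its +x edge, a yellow one along its +y edge; their faces meet in a square inside corner at x = 115, y = 150 mm of this frame. Place and yaw vary
- long_stop: orange stop bar fixed on the jig, 20 x 330 x 14 mm high; origin at the middle of the lower edge of the face that the panel must touch; that face looks along -x of this frame (axes as the jig's)
- short_stop: yellow stop bar fixed on the jig, 165 x 20 x 14 mm high; origin at the middle of the lower edge of the face that the panel must touch; that face looks along -y of this frame (axes as the jig's)
- panel_mid (a point): centre (half-way up) of the loose acrylic panel, 120 (x) x 160 (y) x 8 mm, green edges, white top with a picture, about 0.18 kg, flat on the jig, 4 to 10 cm from the stops, up to 0.25 rad askew. Its +x edge goes on the orange stop, +y edge on the yellow: then it is at x 55, y 70 mm of the jig, square to it. Slides at 1 to 3 N; over 15 N on it or a stop chips its edge; must stay flat
- pusher_grip (a point): grip point of the loose pusher: on the axis of its square red stem (22 x 22 mm), 48 mm above the underside; z up, x and y square to its faces. The stem rises from 18 to 74 mm, rigidly clamped on a black square foot 44 x 44 x 18 mm high with parallel faces, but up to 10 mm off the foot's centre in x and in y, set anew each time and not measured. 0.12 kg, stands upright in the dock
- dock_floor (a point): centre of the inner floor of the fixed grey dock, 5 mm above the table: a square socket 64 x 64 mm inside, walls 4 mm thick, rim 9 mm above this floor; x and y along the walls. The pusher's foot stands in it, up to 8 mm off-centre, and belongs back in it flat on this floor. Place, yaw and side of the jig vary
- tape_yellow: single roll of yellow tape lying flat, 100 mm diameter, 47 mm tall; origin at the centre of its underside; a bystander
- tape_green: two rolls of green tape stacked, 100 mm diameter, 95 mm tall; origin at the centre of the underside; a bystander
- tape_dispenser: blue bench tape dispenser with an orange wheel, 100 x 60 x 84 mm high; origin at the centre of its underside; a bystander. It stands on one side of the jig and the dock on the other: which side is which changes
- scanner: black and grey hand scanner lying flat, 50 x 180 x 26 mm; origin under its head; a bystander
- corner_guards: small stack of white plastic corner guards, 54 x 54 x 30 mm; origin at the centre of the underside; a bystander
There are look-alikes about, which are no part of the job. Of the things that look like the part that bears pusher_grip, the smaller one is meant.

How it is judged:
By the outcome, as a careful person would: the job done as asked, in the order asked, and still so for the second after the job is handed in, with the robot touching nothing.
It also fails if it takes over 72 s, if anything falls off the work surface, if the arm or the gripper's body presses on something with over 40 N, if the wrist force passes 120 N, or if a joint passes its speed limit or range.

### The arm

A 6-joint arm with a two-finger parallel gripper is mounted at the origin on the work surface. World frame = base frame: x ahead of the robot, y to its left, z up, the work surface at z = 0. Lengths are in m, angles in rad, forces in N, time in s.
With the tool pointing down it reaches from about 0.275 to 0.75 m from the base axis. Payload 10.2 kg.
Tool frame: the origin (TCP) lies on the mounting face of the last link; the fingertips stand 173 mm ahead of it and the grasp point (between the pads) lies 155 mm ahead of it; x points along the fingers, z is the direction in which the jaws open and shut, and the axes are right-handed (so a half turn about x gives the same grasp; the last joint's range is limited). The gripper opens to 85 mm and grips with 20 to 120 N. Pads are 22 mm wide; open, the fingers measure 114 mm over their backs; the gripper's body (76 mm by 85 mm) begins 54 mm behind the grasp point. The pads swing forward as they close: fully open they stand 13 mm farther back than shut.
Start: joints at [0.883, 0.313, 1.498, -0, 1.331, -0.223], TCP at [0.235, 0.469, 0.405] pointing down, gripper open.
Joint ranges: [-2.94, 2.94], [-0.97, 2.17], [0.19, 2.56], [-1.23, 4.37], [0.02, 3.11], [-2.88, 2.88]. Speed limits (rad/s): [2.39, 2.39, 3.01, 3.14, 3.14, 3.14].

### API

Orientations are given as a unit quaternion [w, x, y, z].
In Python, from station import ctrl, cams gives the robot as it stands.
- The arm moves only by the tool servo_tool, never from a script. Its argument "commands" is a list that holds one entry, the list of rows, each a list of 7 numbers: the shift along the tool's x, y, z in cm, then the turn, a rotation vector about the tool's x, y, z in rad, then the opening, from -1 (shut) to 1 (fully open). A call has 1 to 10 rows; each row shifts and turns the commanded pose from where the row before left it, along the tool's axes as they then stand; what a row does not reach is not made up. A row lasts 1/10 s, in which the tool goes at most 50 mm and 8.59 degrees, less where a joint would pass 70% of its speed; a pose out of reach is approached as far as the arm can. A call is refused whole if a number of a shift passes 5 or a number of a turn 0.15, either way. A call with a gripper value outside its range is refused whole. The fingers move at their own pace and stop on an object; "squeeze" is the grip in N (left out, the last holds). Time passes only in rows, so rows that do not move let the fingers close. It gives the time, the measured TCP pose, the force and the opening at its end, in the units of the state.
- ctrl.observe(): the state, without advancing time (a new reading comes with each control period).
- cams.snapshot(name): name is "scene" or "top" or "wrist"; returns the picture (420x560x3 uint8, red, green, blue); there is no depth.
- cams.calibration(name): a dict with "mtx" (3x3 intrinsics, pixels), "k1" (the pictures are not rectified: a ray, as slopes to the right and down, at radius r is drawn at 1 + k1 r^2 times it, then the intrinsics apply), "R" (3x3) and "t" (3): a world point X has camera coordinates R X + t; the wrist camera has in their place "hand_eye" (4x4, takes a point from camera to tool coordinates, whose origin is the TCP and whose axes are the tool frame's). Camera axes: x right, y down, z forward; pixel columns grow to the right and rows downward; lengths in m; the calibration is good to about 2 mm. A picture is of the moment at which its call begins: read the wrist's pose just before it. calibration takes no time and is no camera call.
- ctrl.job_done(): hands the job in, once; it reports no verdict.
The state is a dict: "time_s": time; "joint_positions": joint angles; "qvel": joint speeds; "joint_efforts": joint torques, N m; "eef_pos": TCP position; "eef_rot": TCP orientation; "force": force on the tool from outside, world axes, zero at the start; "torque": the same for the moment, N m; "grip_width": opening from 0.0 (shut) to 1.0 (fully open).
Only numpy, scipy, OpenCV 4.12 (cv2) and the standard library are available. Lean on these libraries where they do the work, as an engineer would, in place of code of your own. Each camera call takes 0.05 s, during which the arm holds its last target.

## Working session

There is one attempt and no reset: what is moved stays moved. The work goes in short steps, Python scripts to look and compute and a tool call to move; the robot and the scene stay as the last step left them, time stands still between calls to the robot, and variables do not carry over. Pictures are saved under pics/ and viewed, and the job is handed in when it is done.

Besides the shell and the picture viewer there is one more tool, called after ">>>" in YAML: its name, and indented under it one key for each argument. servo_tool: Moves the arm, as the interface text tells. Its arguments: {"type":"object","properties":{"commands":{"type":"array","items":{"type":"array","items":{"type":"array","items":{"type":"number"}}}},"squeeze":{"type":"number"}},"required":["commands"]}

```bash
ls; mkdir -p pics; python3 - <<'E'
from station import ctrl, cams
import cv2, numpy as np
print(ctrl.observe())
for n in ("scene","top","wrist"):
    im=cams.snapshot(n); cv2.imwrite(f"pics/{n}0.png",im[:,:,::-1])
    print(n,cams.calibration(n))
E
```

```text
pics
{'time_s': 0.0, 'joint_positions': array([ 8.82609402e-01,  3.13450914e-01,  1.49846481e+00,  6.62668897e-06,
        1.33098890e+00, -2.23409275e-01]), 'qvel': array([ 1.58323257e-03, -2.37191669e-06,  2.00298260e-03,  3.88672581e-04,
       -3.30514454e-04,  3.51741461e-04]), 'joint_efforts': array([ 1.19972898e-03, -4.12267578e+01, -2.59739506e+01, -7.30218881e-05,
        4.20684490e-03, -3.71843953e-05]), 'eef_pos': array([0.23530455, 0.46926743, 0.40412402]), 'eef_rot': array([ 0.60127145, -0.37155554,  0.60215069,  0.37125958]), 'force': array([ 0.25602105, -0.11306023,  0.60307258]), 'torque': array([-0.0299656 , -0.0131802 , -0.00354383]), 'grip_width': 1.0014669806982857}
scene {'mtx': array([[529.5577687 ,   0.        , 273.16514482],
       [  0.        , 529.5577687 , 207.42939896],
       [  0.        ,   0.        ,   1.        ]]), 'k1': -0.1369124678165029, 'R': array([[-0.85385713,  0.52006134, -0.02154547],
       [ 0.32066512,  0.49297321, -0.8087962 ],
       [-0.4100023 , -0.69750529, -0.58769422]]), 't': array([ 0.47045773, -0.13113981,  1.65283513])}
top 
[... 245 characters left out ...]
      [-0.98959439,  0.0230808 , -0.14202193],
       [ 0.14215151,  0.00406526, -0.98983656]]), 't': array([-0.00660908,  0.57941209,  1.09851386])}
wrist {'mtx': array([[298.1984273 ,   0.        , 276.83928795],
       [  0.        , 298.1984273 , 206.20327368],
       [  0.        ,   0.        ,   1.        ]]), 'k1': -0.05086485248792038, 'hand_eye': array([[-7.08782514e-05, -2.65801213e-01,  9.64027858e-01,
         3.10096417e-02],
       [ 9.02643903e-04, -9.64027484e-01, -2.65801043e-01,
         6.68092493e-02],
       [ 9.99999590e-01,  8.51334355e-04,  3.08252426e-04,
         3.98592497e-04],
       [ 0.00000000e+00,  0.00000000e+00,  0.00000000e+00,
         1.00000000e+00]])}
```

View pics/scene0.png

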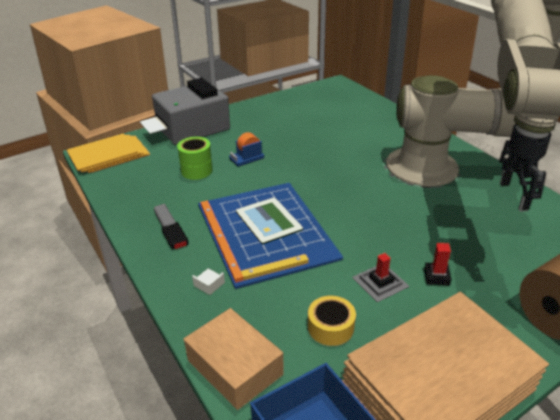

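View pics/top0.png

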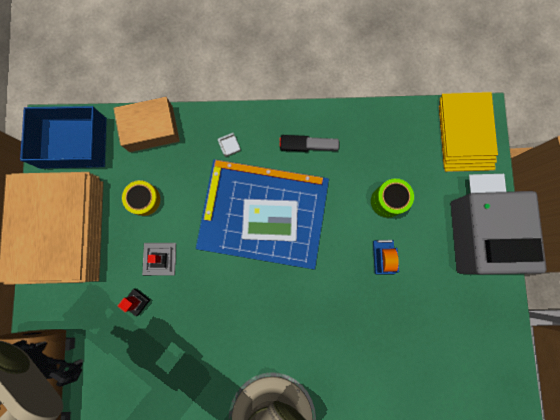

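View pics/wrist0.png

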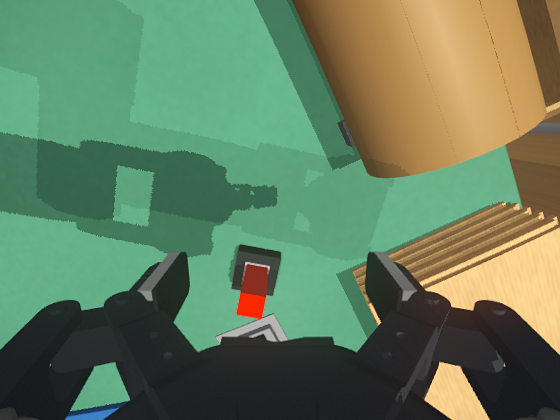

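```bash
cat > h.py <<'E'
import numpy as np, cv2
from scipy.spatial.transform import Rotation as Rot
def q2R(q): return Rot.from_quat([q[1],q[2],q[3],q[0]]).as_matrix()
def pose(obs):
    T=np.eye(4);T[:3,:3]=q2R(obs['eef_rot']);T[:3,3]=obs['eef_pos'];return T
def cam(cal,T=None):
    """returns R_wc (cam->world), centre"""
    if 'hand_eye' in cal:
        M=T@cal['hand_eye'];return M[:3,:3],M[:3,3]
    return cal['R'].T,-cal['R'].T@cal['t']
def ray(px,cal,T=None):
    px=np.atleast_2d(np.float64(px))
    K=cal['mtx'];d=(px-[K[0,2],K[1,2]])/[K[0,0],K[1,1]]
    u=d.copy()
    for _ in range(20):
        u=d/(1+cal['k1']*(u**2).sum(1,keepdims=True))
    R,c=cam(cal,T)
    v=np.c_[u,np.ones(len(u))]@R.T
    return c,v
def plane(px,z,cal,T=None):
    c,v=ray(px,cal,T); return c+v*((z-c[2])/v[:,2:3])
def proj(X,cal,T=None):
    R,c=cam(cal,T); p=(np.atleast_2d(X)-c)@R
    u=p[:,:2]/p[:,2:]; u=u*(1+cal['k1']*(u**2).sum(1,keepdims=True))
    K=cal['mtx'];return u*[K[0,0],K[1,1]]+[K[0,2],K[1,2]]
E
python3 - <<'E'
import cv2,numpy as np
a=cv2.imread('pics/scene0.png')[225:315,335:475];b=cv2.imread('pics/top0.png')[225:325,95:195]
c=np.hstack([cv2.resize(a,None,fx=3.3,fy=3.3,interpolation=2)[:295],cv2.resize(b,(295,295),interpolation=2)]);cv2.imwrite('pics/crop0.png',c)
E
```

```text
(no output)
```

View pics/crop0.png

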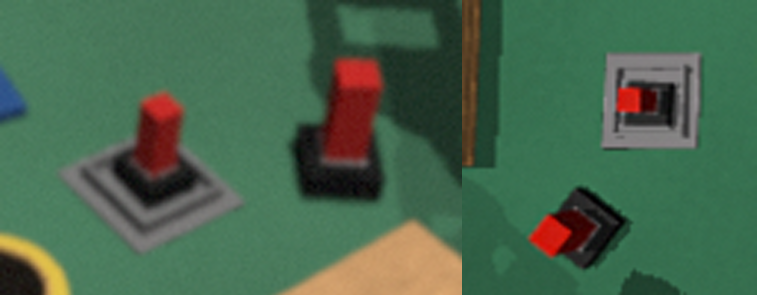

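Candidates: the one in the dock (scene 382,270; top 158,259) and a larger one standing loose (scene 440,262; top 135,300). The docked one is smaller and stands in the dock, so that is the one meant; the crop confirms it. Now a rough layout.

```bash
python3 - <<'E'
from h import *
from station import ctrl,cams
cal=cams.calibration('top'); 
im=cv2.imread('pics/top0.png'); hsv=cv2.cvtColor(im,cv2.COLOR_BGR2HSV)
def m(lo,hi,box):
    k=cv2.inRange(hsv,lo,hi); z=np.zeros_like(k); x0,y0,x1,y1=box; z[y0:y1,x0:x1]=k[y0:y1,x0:x1]; return z
def show(n,k,z):
    c=max(cv2.findContours(k,0,1)[0],key=cv2.contourArea); r=cv2.minAreaRect(c); b=cv2.boxPoints(r)
    P=plane(b,z,cal); print(n,r,'ctr',plane([r[0]],z,cal)[0].round(4),'\n',P.round(4))
show('jig',m((100,120,40),(125,255,255),(180,140,340,280)),.012)
show('orange',m((5,150,150),(16,255,255),(200,150,340,190)),.026)
show('yellow',m((20,150,150),(32,255,255),(195,155,230,230)),.026)
k=m((0,0,170),(180,60,255),(230,190,310,250)); show('panelwhite',cv2.morphologyEx(k,3,np.ones((9,9))),.020)
show('dock',m((0,0,90),(180,40,200),(135,235,185,285)),.014)
show('redtop',m((0,200,190),(6,255,255),(140,245,170,270)),.079)
E
```

```text
jig ((262.017822265625, 214.08248901367188), (120.66454315185547, 91.71100616455078), 9.050721168518066) ctr [0.5815 0.0168 0.012 ] 
 [[ 0.4786  0.2172  0.012 ]
 [ 0.7552  0.1747  0.012 ]
 [ 0.6869 -0.1887  0.012 ]
 [ 0.4148 -0.1347  0.012 ]]
orange ((321.0, 183.0), (0.0, 0.0), 0.0) ctr [ 0.6697 -0.1627  0.026 ] 
 [[ 0.6697 -0.1627  0.026 ]
 [ 0.6697 -0.1627  0.026 ]
 [ 0.6697 -0.1627  0.026 ]
 [ 0.6697 -0.1627  0.026 ]]
yellow ((212.48451232910156, 191.78807067871094), (10.03962230682373, 56.4433708190918), 15.80251407623291) ctr [0.6505 0.1637 0.026 ] 
 [[0.5733 0.2009 0.026 ]
 [0.7384 0.155  0.026 ]
 [0.7292 0.1258 0.026 ]
 [0.5644 0.1722 0.026 ]]
panelwhite ((269.1322021484375, 219.4308319091797), (54.9253044128418, 40.009605407714844), 2.12109637260437) ctr [ 0.5637 -0.0045  0.02  ] 
 [[ 0.5089  0.0803  0.02  ]
 [ 0.6293  0.0746  0.02  ]
 [ 0.6192 -0.0903  0.02  ]
 [ 0.4992 -0.0822  0.02  ]]
dock ((158.5, 258.5), (31.0, 33.0), 90.0) ctr [0.4557 0.325  0.014 ] 
 [[0.5027 0.3748 0.014 ]
 [0.5004 0.277  0.014 ]
 [0.4093 0.2756 0.014 ]
 [0.4117 0.3723 0.014 ]]
redtop ((151.0, 258.5), (7.0, 6.0), 90.0) ctr [0.4541 0.3262 0.079 ] 
 [[0.464  0.3348 0.079 ]
 [0.4636 0.3181 0.079 ]
 [0.4442 0.3176 0.079 ]
 [0.4446 0.3343 0.079 ]]
```

```bash
cat >> h.py <<'E'
def down(yaw):
    """tool down; tool z (jaw axis) at world heading yaw"""
    z=np.array([np.cos(yaw),np.sin(yaw),0]);x=np.array([0,0,-1.]);return np.c_[x,np.cross(z,x),z]
def plan(obs,pos,R):
    T=pose(obs);d=T[:3,:3].T@(np.array(pos)-T[:3,3])*100
    r=Rot.from_matrix(T[:3,:3].T@R).as_rotvec()
    print('shift cm',d.round(3),'turn',r.round(4)); 
def rep(obs):
    T=pose(obs);R=T[:3,:3]
    print('t',round(obs['time_s'],2),'pos',T[:3,3].round(4),'jawheading',round(float(np.arctan2(R[1,2],R[0,2])),4),'toolx',R[:,0].round(4),'grasp',(T@[.155,0,0,1])[:3].round(4),'F',obs['force'].round(2),'w',round(obs['grip_width'],3),'q',obs['joint_positions'].round(2))
E
python3 - <<'E'
from h import *
from station import ctrl,cams
o=ctrl.observe();rep(o);print(pose(o)[:3,:3].round(3))
plan(o,[0.42,0.30,0.33],down(np.pi/2-.02))
plan(o,[0.42,0.30,0.33],down(-np.pi/2-.02))
E
```

```text
t 0.15 pos [0.2353 0.4693 0.4043] jawheading 1.106 toolx [-6.e-04 -7.e-04 -1.e+00] grasp [0.2352 0.4692 0.2493] F [-0.49  0.75  0.15] w 0.997 q [ 0.88  0.31  1.5   0.    1.33 -0.22]
[[-0.001 -0.894  0.448]
 [-0.001  0.448  0.894]
 [-1.     0.    -0.001]]
shift cm [  7.431 -24.097  -6.848] turn [-4.448e-01 -8.000e-04 -4.000e-04]
shift cm [  7.431 -24.097  -6.848] turn [ 2.6968e+00 -6.0000e-04  1.1000e-03]
```

>>> servo_tool:
  commands:
    - [[2.5,0,0,-0.148,0,0,1],[2.5,0,0,-0.148,0,0,1],[2.4,0,0,-0.148,0,0,1],[0,-4.36,-2.82,0,0,0,1],[0,-4.36,-2.82,0,0,0,1],[0,-4.36,-2.82,0,0,0,1],[0,-4.36,-2.82,0,0,0,1],[0,-4.36,-2.82,0,0,0,1],[0,0,0,0,0,0,1],[0,0,0,0,0,0,1]]

```text
time_s: 1.15
eef_pos: [0.4429, 0.3286, 0.3302]
eef_rot: [0.505, -0.494, 0.506, 0.494]
force: [-0.7, -0.3, 0.2]
grip_width: 0.999
```

```bash
python3 - <<'E'
from h import *
from station import ctrl,cams
o=ctrl.observe();rep(o)
im=cams.snapshot('wrist');cv2.imwrite('pics/w1.png',im[:,:,::-1]);np.save('w1.npy',pose(o))
E
```

```text
t 1.15 pos [0.4429 0.3286 0.3302] jawheading 1.548 toolx [-1.e-03 -2.e-04 -1.e+00] grasp [0.4428 0.3285 0.1752] F [-0.69 -0.27  0.24] w 0.999 q [ 0.43  0.44  1.52  0.    1.18 -1.12]
```

View pics/w1.png

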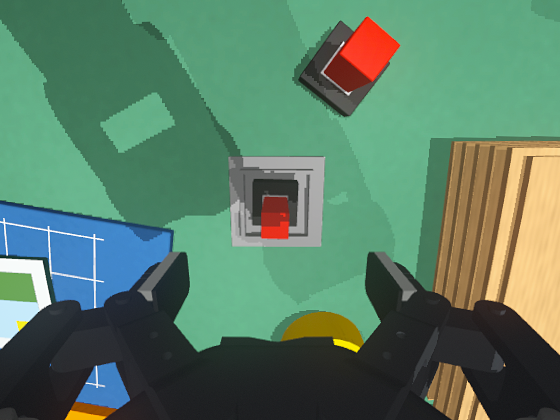

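```bash
python3 - <<'E'
import cv2
a=cv2.imread('pics/w1.png')[146:256,215:340];cv2.imwrite('pics/w1c.png',cv2.resize(a,None,fx=5,fy=5,interpolation=cv2.INTER_CUBIC))
E
```

```text
(no output)
```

View pics/w1c.png

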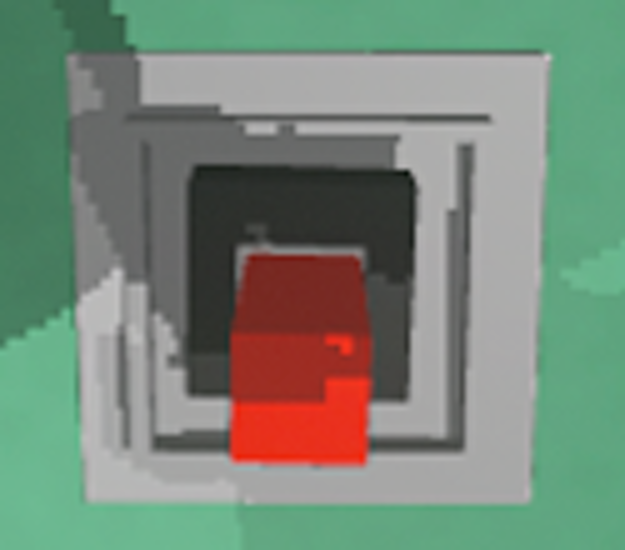

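```bash
python3 - <<'E'
from h import *
from station import cams
T=np.load('w1.npy');cal=cams.calibration('wrist')
f=lambda P:np.array(P)/5.+[215-.4,146-.4]
for n,P,z in (('redtop',[(232,333),(369,333),(369,464),(231,463)],.079),('foottop',[(190,187),(413,187),(409,402),(187,397)],.023),('footbot?',[(192,168),(412,170)],.005),('base',[(68,55),(550,52),(530,502),(85,502)],.002),('inner',[(150,145),(465,145),(460,450),(152,450)],.005),('rimouter', [(118,120),(490,120),(480,455),(125,455)],.014)):
    X=plane(f(P),z,cal,T);print(n,X.mean(0).round(4));e=np.roll(X,-1,0)-X;print(X[:,:2].round(4).tolist(),np.linalg.norm(e,axis=1).round(4),np.degrees(np.arctan2(e[:,1],e[:,0])).round(1))
# fast red in top cam & scene for triangulation
E
```

```text
redtop [0.4522 0.3269 0.079 ]
[[0.4413, 0.3166], [0.4417, 0.3377], [0.4633, 0.3375], [0.4627, 0.3157]] [0.0211 0.0216 0.0218 0.0214] [ 88.8  -0.7 -91.7 177.5]
foottop [0.4505 0.3264 0.023 ]
[[0.429, 0.3062], [0.4299, 0.3482], [0.4726, 0.3472], [0.4707, 0.3038]] [0.042  0.0427 0.0435 0.0417] [ 88.8  -1.3 -92.6 176.7]
footbot? [0.4292 0.3272 0.005 ]
[[0.4286, 0.3052], [0.4299, 0.3492]] [0.044 0.044] [ 88.2 -91.8]
base [0.4544 0.3278 0.002 ]
[[0.4059, 0.2813], [0.4073, 0.3768], [0.5033, 0.3745], [0.5012, 0.2788]] [0.0955 0.096  0.0957 0.0954] [ 89.1  -1.4 -91.2 178.5]
inner [0.4568 0.3275 0.005 ]
[[0.4237, 0.297], [0.4251, 0.3597], [0.4898, 0.359], [0.4884, 0.2942]] [0.0627 0.0647 0.0649 0.0648] [ 88.8  -0.6 -91.2 177.5]
rimouter [0.4524 0.3269 0.014 ]
[[0.4173, 0.2921], [0.4189, 0.3636], [0.4875, 0.3623], [0.486, 0.2897]] [0.0715 0.0687 0.0726 0.0687] [ 88.7  -1.1 -91.2 178. ]
```

>>> servo_tool:
  commands:
    - [[2,-0.93,-0.15,0,0,0,1],[3,0,0,0,0,0,1],[3,0,0,0,0,0,1],[2.2,0,0,0,0,0,1],[1.5,0,0,0,0,0,1],[0.5,0,0,0,0,0,1],[0,0,0,0,0,0,1],[0,0,0,0,0,0,1]]

```text
time_s: 2.0
eef_pos: [0.4515, 0.328, 0.2096]
eef_rot: [0.505, -0.495, 0.505, 0.495]
force: [1.0, -0.1, -0.1]
grip_width: 0.999
```

```bash
python3 - <<'E'
from h import *
from station import ctrl,cams
o=ctrl.observe();rep(o)
im=cams.snapshot('wrist');cv2.imwrite('pics/w2.png',im[:,:,::-1]);np.save('w2.npy',pose(o))
E
```

```text
t 2.0 pos [0.4515 0.328  0.2096] jawheading 1.5509 toolx [ 1.2e-03  6.0e-04 -1.0e+00] grasp [0.4517 0.3281 0.0546] F [ 1.   -0.09 -0.06] w 0.999 q [ 0.42  0.61  1.61  0.    0.93 -1.13]
```

View pics/w2.png

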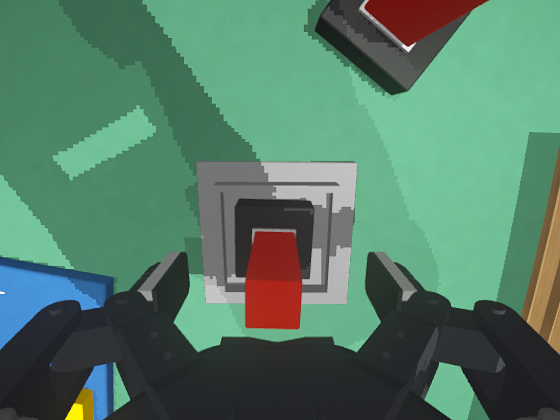

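>>> servo_tool:
  commands:
    - [[0.1,-0.05,-0.12,0,0,0,1],[0,0,0,0,0,0,-1],[0,0,0,0,0,0,-1],[0,0,0,0,0,0,-1],[0,0,0,0,0,0,-1],[0,0,0,0,0,0,-1],[0,0,0,0,0,0,-1],[0,0,0,0,0,0,-1]]
  squeeze: 70

```text
time_s: 2.85
eef_pos: [0.4521, 0.3263, 0.2079]
eef_rot: [0.505, -0.495, 0.505, 0.495]
force: [-0.6, -1.1, 3.7]
grip_width: 0.247
```

```bash
python3 - <<'E'
from h import *
from station import ctrl,cams
o=ctrl.observe();rep(o)
im=cams.snapshot('wrist');cv2.imwrite('pics/w3.png',im[:,:,::-1]);np.save('w3.npy',pose(o))
E
```

```text
t 2.85 pos [0.4521 0.3263 0.2079] jawheading 1.5501 toolx [ 2.e-04  1.e-04 -1.e+00] grasp [0.4522 0.3264 0.0529] F [-0.63 -1.1   3.66] w 0.247 q [ 0.42  0.61  1.61  0.    0.92 -1.14]
```

View pics/w3.png

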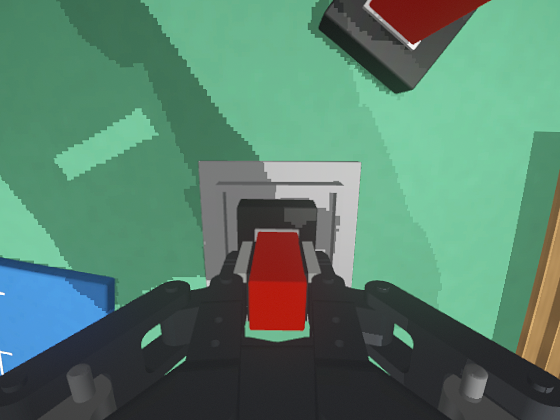

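>>> servo_tool:
  commands:
    - [[-1,0,0,0,0,0,-1],[-3,0,0,0,0,0,-1],[-4.3,0,0,0,0,0,-1],[-4.3,0,0,0.08,0,0,-1],[-4.3,0,0,0.08,0,0,-1],[0,-3.6,-3.6,0,0,0,-1],[0,-3.6,-3.6,0,0,0,-1],[0,-3.6,-3.6,0,0,0,-1],[0,-3.6,-3.6,0,0,0,-1],[0,-3.6,-3.6,0,0,0,-1]]

```text
time_s: 3.9
eef_pos: [0.5949, 0.1187, 0.3772]
eef_rot: [0.543, -0.453, 0.543, 0.453]
force: [0.2, 0.5, -0.8]
grip_width: 0.245
```

>>> servo_tool:
  commands:
    - [[0,-3.6,-3.6,0,0,0,-1],[0,-3.6,-3.6,0,0,0,-1],[0,0,0,0,0,0,-1],[0,0,0,0,0,0,-1],[0,0,0,0,0,0,-1]]

```text
time_s: 4.4
eef_pos: [0.6506, 0.0393, 0.3769]
eef_rot: [0.543, -0.453, 0.543, 0.453]
force: [0.2, 0.0, -0.3]
grip_width: 0.248
```

```bash
python3 - <<'E'
from h import *
from station import ctrl,cams
o=ctrl.observe();rep(o)
im=cams.snapshot('wrist');cv2.imwrite('pics/w4.png',im[:,:,::-1]);np.save('w4.npy',pose(o))
E
```

```text
t 4.4 pos [0.6506 0.0393 0.3769] jawheading 1.391 toolx [-3.e-04  3.e-04 -1.e+00] grasp [0.6506 0.0393 0.2219] F [ 0.17  0.05 -0.29] w 0.248 q [-0.12  0.62  1.11  0.    1.42 -1.51]
```

View pics/w4.png

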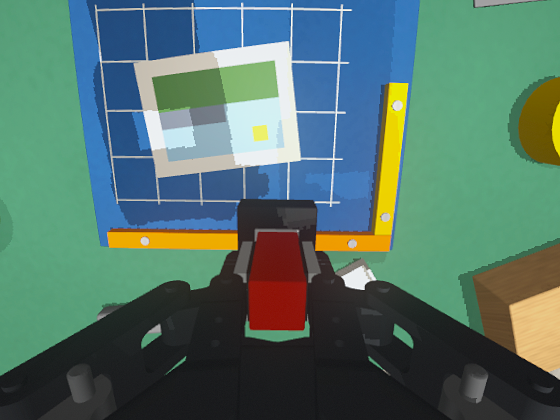

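```bash
cat > jig.py <<'E'
from h import *
from station import cams
def quad(mask,close=0,op=0):
    if op: mask=cv2.morphologyEx(mask,cv2.MORPH_OPEN,np.ones((op,op)))
    c=max(cv2.findContours(mask,0,cv2.CHAIN_APPROX_NONE)[0],key=cv2.contourArea)
    h=cv2.convexHull(c); per=cv2.arcLength(h,True)
    for e in np.linspace(.005,.08,40):
        a=cv2.approxPolyDP(h,e*per,True)
        if len(a)<=4: break
    a=a[:,0].astype(float)
    # refine: fit lines to contour pts near each side
    pts=c[:,0].astype(float);L=[]
    for i in range(len(a)):
        p,q=a[i],a[(i+1)%len(a)];d=(q-p)/np.linalg.norm(q-p);n=np.array([-d[1],d[0]])
        s=(pts-p)@d;w=(pts-p)@n;l=np.linalg.norm(q-p)
        k=(s>.1*l)&(s<.9*l)&(abs(w)<3)
        v=cv2.fitLine(pts[k].astype(np.float32),cv2.DIST_HUBER,0,.01,.01).ravel();L.append((v[2:],v[:2]))
    C=[]
    for i in range(len(L)):
        (p,d),(q,e)=L[i-1],L[i];t=np.linalg.solve(np.c_[d,-e],q-p);C.append(p+t[0]*d)
    return np.array(C)
def measure(f,T,box,jy=-.18,calname='wrist'):
    cal=cams.calibration(calname)
    im=cv2.imread(f);hsv=cv2.cvtColor(im,cv2.COLOR_BGR2HSV)
    def m(lo,hi,b):
        k=cv2.inRange(hsv,lo,hi);z=np.zeros_like(k);x0,y0,x1,y1=b;z[y0:y1,x0:x1]=k[y0:y1,x0:x1];return z
    return m,cal
E
python3 - <<'E'
from jig import *
T=np.load('w4.npy');m,cal=measure('pics/w4.png',T,None)
def rep4(n,C,z):
    X=plane(C,z,cal,T)[:,:2];e=np.roll(X,-1,0)-X
    print(n,C.round(1).tolist(),'\n',X.round(4).tolist(),np.linalg.norm(e,axis=1).round(4),np.degrees(np.arctan2(e[:,1],e[:,0])).round(2),'ctr',X.mean(0).round(4))
k=m((0,0,110),(180,75,255),(125,30,310,190));C=quad(k,op=4);rep4('panel',C,.020)
cv2.imwrite('pics/k4.png',k)
k=m((10,180,120),(22,255,255),(100,225,236,255));C=quad(k);rep4('orange left',C,.026)
k=m((23,150,120),(34,255,255),(365,75,420,235));C=quad(k);rep4('yellow',C,.026)
k=m((100,100,40),(125,255,255),(60,0,425,250))
E
```

```text
panel [[289.70001220703125, 41.29999923706055], [301.29998779296875, 160.89999389648438], [158.10000610351562, 178.1999969482422], [133.8000030517578, 63.400001525878906]] 
 [[0.5077, 0.0786], [0.6277, 0.0709], [0.6179, -0.0889], [0.4981, -0.0815]] [0.1203 0.1601 0.12   0.1604] [ -3.66 -93.52 176.47  86.56] ctr [ 0.5629 -0.0052]
orange left [[107.19999694824219, 228.8000030517578], [235.0, 230.60000610351562], [235.0, 248.39999389648438], [109.4000015258789, 246.60000610351562]] 
 [[0.6635, -0.1621], [0.6916, -0.0162], [0.7131, -0.0209], [0.6852, -0.167]] [0.1486 0.022  0.1487 0.0222] [  79.12  -12.47 -100.81  167.28] ctr [ 0.6884 -0.0915]
yellow [[407.3999938964844, 83.0], [390.29998779296875, 234.0], [374.1000061035156, 234.0], [389.5, 83.0]] 
 [[0.5675, 0.1896], [0.7276, 0.1585], [0.7242, 0.14], [0.5645, 0.1713]] [0.1631 0.0189 0.1627 0.0185] [ -10.99 -100.46  168.88   80.73] ctr [0.646  0.1649]
```

```bash
python3 - <<'E'
import cv2
im=cv2.imread('pics/w4.png')
cv2.imwrite('pics/w4b.png',cv2.resize(im[195:260,90:290],None,fx=4,fy=4,interpolation=2))
cv2.imwrite('pics/w4c.png',cv2.resize(im[70:260,340:425],None,fx=3,fy=3,interpolation=2))
E
```

```text
(no output)
```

View pics/w4b.png

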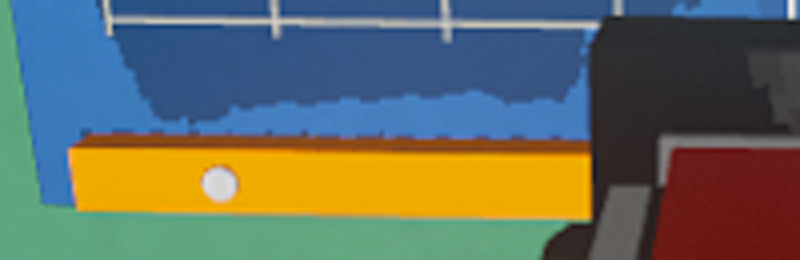

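View pics/w4c.png

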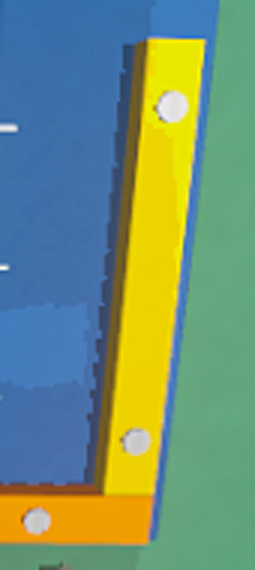

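```bash
python3 - <<'E'
from jig import *
T=np.load('w4.npy');cal=cams.calibration('wrist')
A=plane([(107.5,231.5),(237.3,233.5)],.026,cal,T)[:,:2];B=plane([(113.5,228.3),(237.3,229.8)],.012,cal,T)[:,:2]
Y=plane([(389.5,83),(374.1,234)],.026,cal,T)[:,:2]
for n,P in (('oT',A),('oB',B),('yT',Y)):
    e=P[1]-P[0];print(n,P.round(4).tolist(),np.degrees(np.arctan2(e[1],e[0])).round(2))
yaw=np.radians(-11.0);ex=np.array([np.cos(yaw),np.sin(yaw)]);ey=np.array([-ex[1],ex[0]])
xo=(A@ex).mean();xb=(B@ex).mean();yy=(Y@ey).mean();print('face x',xo,xb,'yellow y',yy)
xo=(xo+xb)/2
o=ex*(xo-.115)+ey*(yy-.150);print('jig origin',o)
np.savez('jig.npz',o=o,yaw=yaw)
P=np.array([[0.5077,0.0786],[0.6277,0.0709],[0.6179,-0.0889],[0.4981,-0.0815]])
print('panel in jig',np.c_[(P-o)@ex,(P-o)@ey].round(4).tolist())
T0=np.array([.6506,.0393]);print('tcp jig',(T0-o)@ex,(T0-o)@ey)
# foot in hand
im=cv2.imread('pics/w4.png');cv2.imwrite('pics/w4d.png',cv2.resize(im[190:340,200:350],None,fx=4,fy=4,interpolation=2))
E
```

```text
oT [[0.6667, -0.1628], [0.6955, -0.0144]] 79.02
oB [[0.6677, -0.1635], [0.6958, -0.0162]] 79.19
yT [[0.5645, 0.1714], [0.7242, 0.14]] -11.13
face x 0.6855262490531893 0.6863561247231975 yellow y 0.2757655044552444
jig origin [0.58444858 0.01451412]
panel in jig [[-0.0876, 0.0483], [0.0317, 0.0636], [0.0526, -0.0951], [-0.0664, -0.1107]]
tcp jig 0.060206665144558524 0.03695277624622885
```

View pics/w4d.png

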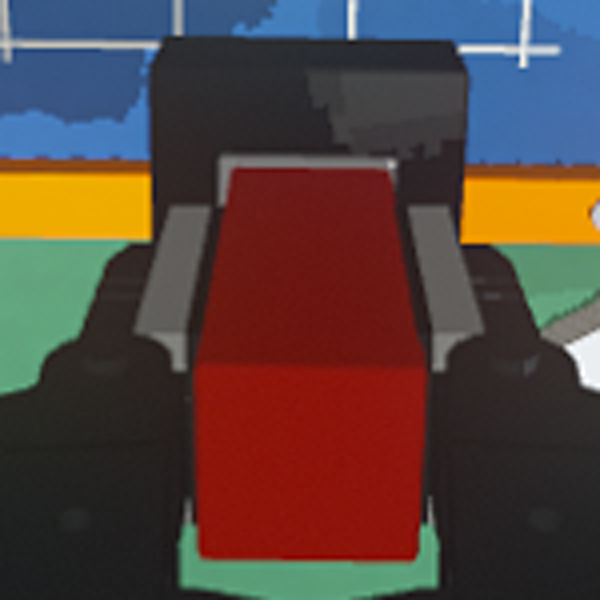

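```bash
python3 - <<'E'
from h import *
from station import cams
cal=cams.calibration('wrist')
c,_=ray([(0,0)],cal,np.eye(4))
f=lambda P:np.array(P)/4.+[200-.4,190-.4]
for n,P,x in (('foottop rear edge',[(152,72),(468,70)],.185),('footbot rear',[(165,38),(458,41)],.203),('stem top',[(195,365),(428,365),(420,557),(200,557)],.129),('stem base rear',[(219,157),(397,157)],.185)):
    c,v=ray(f(P),cal,np.eye(4));X=c+v*((x-c[0])/v[:,:1]);print(n,(X[:,1:]*1000).round(1).tolist())
E
```

```text
foottop rear edge [[23.5, -20.7], [23.8, 21.7]]
footbot rear [[23.6, -21.1], [23.2, 22.5]]
stem top [[11.2, -10.1], [11.2, 11.3], [-9.7, 11.2], [-9.7, -10.2]]
stem base rear [[11.4, -12.0], [11.4, 12.4]]
```

```bash
cat >> h.py <<'E'
def J():
    d=np.load('jig.npz');y=float(d['yaw']);ex=np.array([np.cos(y),np.sin(y)]);return d['o'],ex,np.array([-ex[1],ex[0]]),y
def toj(p): o,ex,ey,_=J();p=np.asarray(p)[...,:2]-o;return np.c_[p@ex,p@ey]
def goj(obs,x,y,z):
    o,ex,ey,yaw=J();plan(obs,np.r_[o+ex*x+ey*y,z],down(np.pi/2+yaw))
def repj(obs):
    rep(obs);o,ex,ey,yaw=J();T=pose(obs);F=obs['force'][:2]
    print('jig tcp mm',(toj(T[:3,3])*1000).round(2),'foot +x face',((toj(T[:3,3])[0,0]+.0205)*1000).round(1),'dyaw',round(float(np.arctan2(T[1,2],T[0,2])-np.pi/2-yaw),4),'F jig',(F@ex).round(2),(F@ey).round(2),obs['force'][2].round(2))
E
python3 - <<'E'
from h import *
from station import ctrl
o=ctrl.observe();repj(o);goj(o,-.1155,-.0256,.2165)
E
```

```text
t 4.45 pos [0.6506 0.0396 0.3771] jawheading 1.3915 toolx [ 0.e+00  2.e-04 -1.e+00] grasp [0.6506 0.0396 0.2221] F [-0.65  0.07 -0.96] w 0.249 q [-0.12  0.62  1.11  0.    1.42 -1.51]
jig tcp mm [[60.13 37.2 ]] foot +x face 80.6 dyaw 0.0127 F jig -0.66 -0.05 -0.96
shift cm [16.06  17.641 -6.06 ] turn [ 0.0127  0.0002 -0.    ]
```

>>> servo_tool:
  commands:
    - [[0,4,-1.5,0.0127,0,0,-1],[0,4.3,-1.5,0,0,0,-1],[0,4.3,-1.5,0,0,0,-1],[0,4,-1.56,0,0,0,-1],[3,1.04,0,0,0,0,-1],[4,0,0,0,0,0,-1],[4,0,0,0,0,0,-1],[2.5,0,0,0,0,0,-1],[1,0,0,0,0,0,-1],[0,0,0,0,0,0,-1]]

```text
time_s: 5.45
eef_pos: [0.4662, 0.0129, 0.2315]
eef_rot: [0.545, -0.449, 0.546, 0.45]
force: [0.4, 0.5, -0.5]
grip_width: 0.247
```

>>> servo_tool:
  commands:
    - [[0,0,0,0,0,0,-1],[0,0,0,0,0,0,-1]]

```text
time_s: 5.65
eef_pos: [0.4668, 0.0124, 0.2331]
eef_rot: [0.546, -0.45, 0.545, 0.449]
force: [-0.7, -0.2, -0.8]
grip_width: 0.248
```

```bash
python3 - <<'E'
from h import *
from station import ctrl,cams
o=ctrl.observe();repj(o);goj(o,-.1155,-.0256,.2165)
for n in ('wrist','scene'):
    im=cams.snapshot(n);cv2.imwrite(f'pics/{n}5.png',im[:,:,::-1])
im=cv2.imread('pics/scene5.png');cv2.imwrite('pics/s5c.png',cv2.resize(im[170:290,190:350],None,fx=4,fy=4))
E
```

```text
t 5.65 pos [0.4668 0.0124 0.2331] jawheading 1.3777 toolx [ 2.6e-03 -6.0e-04 -1.0e+00] grasp [0.4672 0.0123 0.0781] F [-0.7  -0.17 -0.8 ] w 0.248 q [-0.23  0.41  1.87  0.    0.86 -1.6 ]
jig tcp mm [[-115.12  -24.56]] foot +x face -94.6 dyaw -0.0011 F jig -0.65 -0.3 -0.8
shift cm [ 1.657  0.043 -0.104] turn [-0.0011 -0.0001  0.0027]
```

View pics/s5c.png

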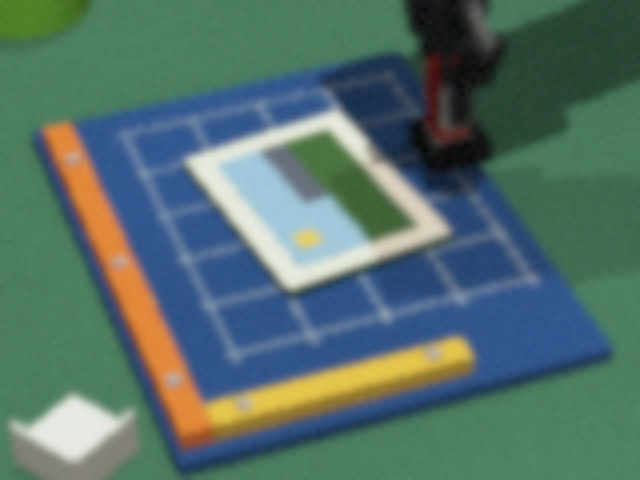

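View pics/wrist5.png

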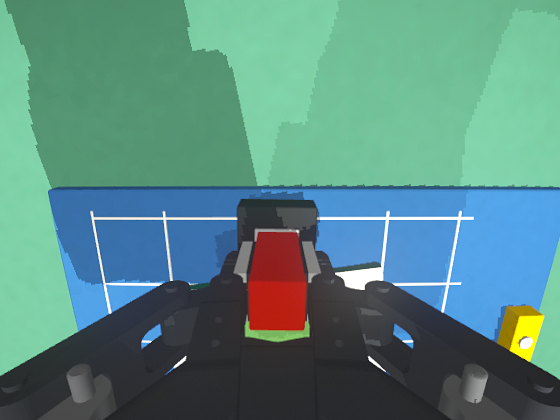

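>>> servo_tool:
  commands:
    - [[1.0,0,-0.1,0,0,0,-1],[0.65,0,0,0,0,0,-1],[0,0,0,0,0,0,-1],[0,-0.5,0,0,0,0,-1],[0,-0.3,0,0,0,0,-1],[0,-0.2,0,0,0,0,-1],[0,-0.2,0,0,0,0,-1],[0,-0.2,0,0,0,0,-1],[0,-0.2,0,0,0,0,-1],[0,-0.2,0,0,0,0,-1]]

```text
time_s: 6.75
eef_pos: [0.4828, 0.0081, 0.2157]
eef_rot: [0.544, -0.448, 0.547, 0.451]
force: [-18.1, 1.4, 25.6]
grip_width: 0.252
```

```bash
python3 - <<'E'
from h import *
from station import ctrl,cams
o=ctrl.observe();repj(o)
E
```

```text
t 6.75 pos [0.4828 0.0081 0.2157] jawheading 1.3778 toolx [-6.1e-03  9.0e-04 -1.0e+00] grasp [0.4818 0.0083 0.0607] F [-18.12   1.41  25.61] w 0.252 q [-0.23  0.47  1.83 -0.    0.85 -1.6 ]
jig tcp mm [[-98.6  -25.67]] foot +x face -78.1 dyaw -0.001 F jig -18.06 -2.08 25.61
```

>>> servo_tool:
  commands:
    - [[-0.1,0.05,0,0,0,0,-1],[-0.1,0.05,0,0,0,0,-1],[0,0.1,0,0,0,0,-1],[0,0,0,0,0,0,-1]]

```text
time_s: 7.15
eef_pos: [0.4818, 0.0082, 0.2168]
eef_rot: [0.546, -0.449, 0.546, 0.449]
force: [0.8, -0.6, -1.3]
grip_width: 0.251
```

```bash
python3 - <<'E'
from h import *
from station import ctrl,cams
o=ctrl.observe();repj(o)
im=cams.snapshot('wrist');cv2.imwrite('pics/w6.png',im[:,:,::-1]);np.save('w6.npy',pose(o))
cv2.imwrite('pics/w6c.png',cv2.resize(im[180:340,190:390,::-1],None,fx=3.8,fy=3.8,interpolation=2))
im=cams.snapshot('scene')[:,:,::-1];cv2.imwrite('pics/s6c.png',cv2.resize(im[170:290,190:350],None,fx=4,fy=4))
E
```

```text
t 7.15 pos [0.4818 0.0082 0.2168] jawheading 1.3772 toolx [-5.e-04  1.e-04 -1.e+00] grasp [0.4817 0.0082 0.0618] F [ 0.79 -0.55 -1.27] w 0.251 q [-0.23  0.47  1.83 -0.    0.84 -1.6 ]
jig tcp mm [[-99.54 -25.8 ]] foot +x face -79.0 dyaw -0.0016 F jig 0.88 -0.39 -1.27
```

View pics/w6c.png

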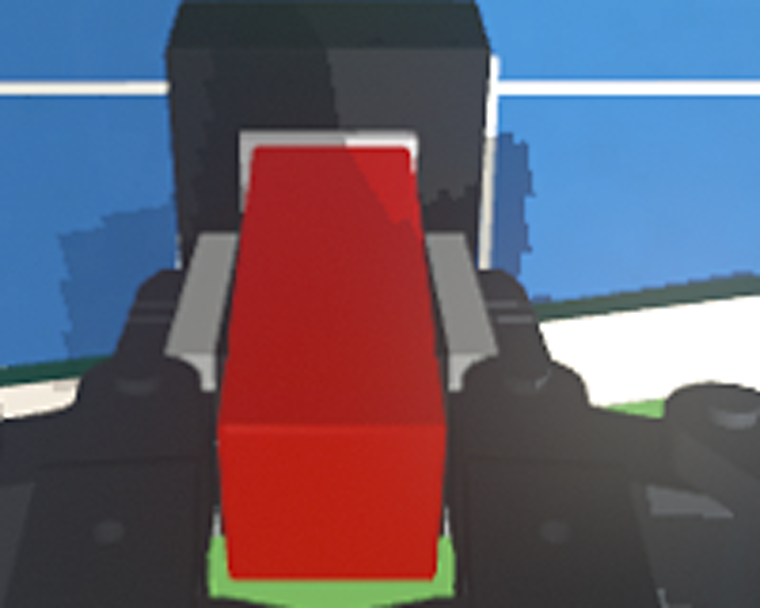

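View pics/s6c.png

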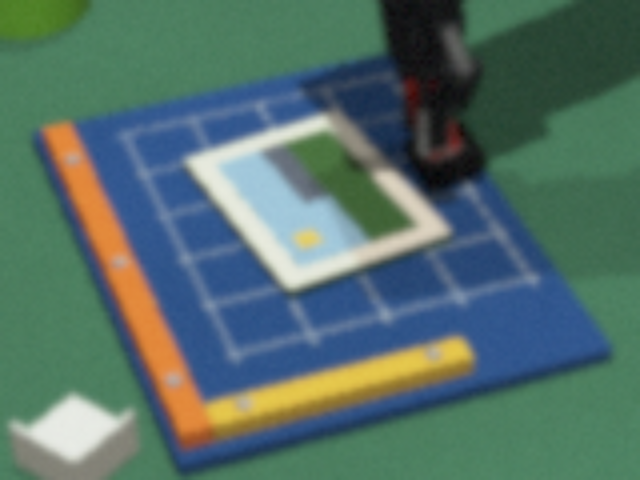

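```bash
python3 - <<'E'
from h import *
from station import cams
cal=cams.calibration('wrist')
f4=lambda P:np.array(P)/4.+[200-.4,190-.4]
f6=lambda P:np.array(P)/3.8+[190-.4,180-.4]
for n,f,P,x in (('w4 ft',f4,[(152,72),(468,70)],.185),('w4 stemtop',f4,[(195,365),(428,365),(420,557),(200,557)],.129),
 ('w6 ft',f6,[(167,48),(490,48)],.185),('w6 stemtop',f6,[(219,427),(445,427),(437,578),(229,578)],.129),('w6 fb',f6,[(180,2),(478,2)],.203),('w6 stembase',f6,[(240,133),(417,133)],.185)):
    c,v=ray(f(P),cal,np.eye(4));X=c+v*((x-c[0])/v[:,:1]);print(n,(X[:,1:]*1000).round(1).tolist())
# distance of foot edge from known width 44 -> depth
E
```

```text
w4 ft [[23.5, -20.7], [23.8, 21.7]]
w4 stemtop [[11.2, -10.1], [11.2, 11.3], [-9.7, 11.2], [-9.7, -10.2]]
w6 ft [[31.9, -22.6], [31.9, 22.4]]
w6 stemtop [[6.6, -10.6], [6.6, 11.5], [-11.0, 11.2], [-11.1, -10.1]]
w6 fb [[35.1, -23.0], [35.1, 22.9]]
w6 stembase [[19.5, -12.7], [19.6, 12.5]]
```

```bash
cat > tilt.py <<'E'
from h import *
from station import cams
from scipy.optimize import least_squares
cal=cams.calibration('wrist')
P=np.array([[.185,.0236],[.203,.0236],[.129,.0115],[.129,-.0105],[.185,.0125]])
def fit(rows):
    def pr(p):
        a=p[0];R=np.array([[np.cos(a),-np.sin(a)],[np.sin(a),np.cos(a)]])
        Q=(P-[.155,.001])@R.T+[.155,.001]+p[1:]
        return proj(np.c_[Q,np.zeros(len(Q))],cal,np.eye(4))[:,1]
    s=least_squares(lambda p:pr(p)-rows,[0,0,0]);print('tilt',s.x[0].round(4),'dx,dy mm',(s.x[1:]*1e3).round(2),'res',s.fun.round(1))
    a=s.x[0];R=np.array([[np.cos(a),-np.sin(a)],[np.sin(a),np.cos(a)]])
    F=np.array([[.185,.0236],[.203,.0236],[.203,-.0204],[.185,-.0204]]);print('foot x,y in tool',(((F-[.155,.001])@R.T+[.155,.001]+s.x[1:])*1e3).round(1).tolist())
E
python3 - <<'E'
from tilt import *
fit(189.6+np.array([71,40,365,557,157])/4.)
fit(179.6+np.array([48,2,427,578,133])/3.8)
E
```

```text
tilt 0.0105 dx,dy mm [ 3.24 -1.69] res [ 1.   0.3 -0.2  0.3 -1.4]
foot x,y in tool [[188.0, 22.2], [206.0, 22.4], [206.5, -21.6], [188.5, -21.8]]
tilt 0.2244 dx,dy mm [-0.74  2.79] res [ 1.7 -0.2 -0.4  0.4 -1.6]
foot x,y in tool [[178.5, 32.5], [196.0, 36.5], [205.8, -6.4], [188.3, -10.4]]
```

>>> servo_tool:
  commands:
    - [[-0.4,0.6,0,0,0,0,-1],[0.09,1.66,0,0,0,-0.107,-1],[0.09,1.66,0,0,0,-0.107,-1],[0,0,0,0,0,0,-1],[0,0,0,0,0,0,-1]]

```text
time_s: 7.75
eef_pos: [0.4439, 0.0156, 0.2181]
eef_rot: [0.59, -0.505, 0.495, 0.389]
force: [-0.1, 1.0, -1.4]
grip_width: 0.244
```

```bash
python3 - <<'E'
from h import *
from station import ctrl,cams
o=ctrl.observe();repj(o)
im=cams.snapshot('wrist');cv2.imwrite('pics/w7.png',im[:,:,::-1]);np.save('w7.npy',pose(o))
cv2.imwrite('pics/w7c.png',cv2.resize(im[160:340,190:390,::-1],None,fx=3.3,fy=3.3,interpolation=2))
im=cams.snapshot('scene')[:,:,::-1];cv2.imwrite('pics/s7c.png',cv2.resize(im[150:270,240:400],None,fx=4,fy=4))
E
```

```text
t 7.75 pos [0.4439 0.0156 0.2181] jawheading 1.3773 toolx [ 0.2066 -0.0405 -0.9776] grasp [0.4759 0.0093 0.0665] F [-0.06  1.01 -1.41] w 0.244 q [-0.23  0.38  1.99  0.01  0.56 -1.62]
jig tcp mm [[-138.16  -25.73]] foot +x face -117.7 dyaw -0.0016 F jig -0.26 0.98 -1.41
```

View pics/s7c.png

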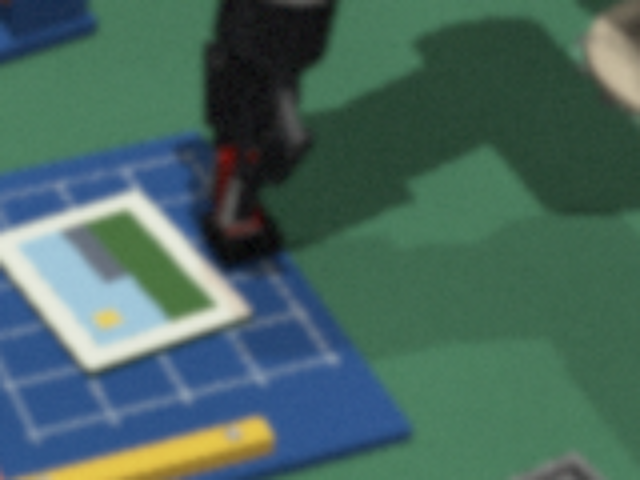

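>>> servo_tool:
  commands:
    - [[-0.126,0.587,0,0,0,0,-1],[0.24,0.05,0,0,0,0,-1],[0.2,0.04,0,0,0,0,-1],[0.05,0.01,0,0,0,0,-1],[0,0,0,0,0,0,-1],[0,0,0,0,0,0,-1]]

```text
time_s: 8.45
eef_pos: [0.4379, 0.0168, 0.2126]
eef_rot: [0.591, -0.505, 0.495, 0.388]
force: [-0.8, 0.1, -1.3]
grip_width: 0.248
```

```bash
python3 - <<'E'
from h import *
from station import ctrl,cams
o=ctrl.observe();repj(o)
E
```

```text
t 8.45 pos [0.4379 0.0168 0.2126] jawheading 1.3773 toolx [ 0.2084 -0.0408 -0.9772] grasp [0.4702 0.0105 0.0612] F [-0.8   0.08 -1.32] w 0.248 q [-0.23  0.38  2.01  0.02  0.54 -1.62]
jig tcp mm [[-144.3  -25.7]] foot +x face -123.8 dyaw -0.0015 F jig -0.8 -0.08 -1.32
```

>>> servo_tool:
  commands:
    - [[0.05,0.01,0,0,0,0,-1],[0,0,0,0,0,0,-1],[0.05,0.01,0,0,0,0,-1],[0,0,0,0,0,0,-1]]

```text
time_s: 8.85
eef_pos: [0.4378, 0.0168, 0.2116]
eef_rot: [0.591, -0.505, 0.495, 0.389]
force: [-0.1, 1.3, -1.0]
grip_width: 0.251
```

```bash
python3 - <<'E'
from h import *
from station import ctrl,cams
o=ctrl.observe();repj(o)
im=cams.snapshot('wrist');cv2.imwrite('pics/w8.png',im[:,:,::-1]);np.save('w8.npy',pose(o))
cv2.imwrite('pics/w8c.png',cv2.resize(im[160:340,190:390,::-1],None,fx=3.3,fy=3.3,interpolation=2))
E
```

```text
t 8.85 pos [0.4378 0.0168 0.2116] jawheading 1.3773 toolx [ 0.2083 -0.0408 -0.9772] grasp [0.4701 0.0105 0.0601] F [-0.13  1.29 -1.  ] w 0.251 q [-0.23  0.38  2.01  0.02  0.54 -1.62]
jig tcp mm [[-144.38  -25.69]] foot +x face -123.9 dyaw -0.0015 F jig -0.37 1.25 -1.0
```

View pics/w8c.png

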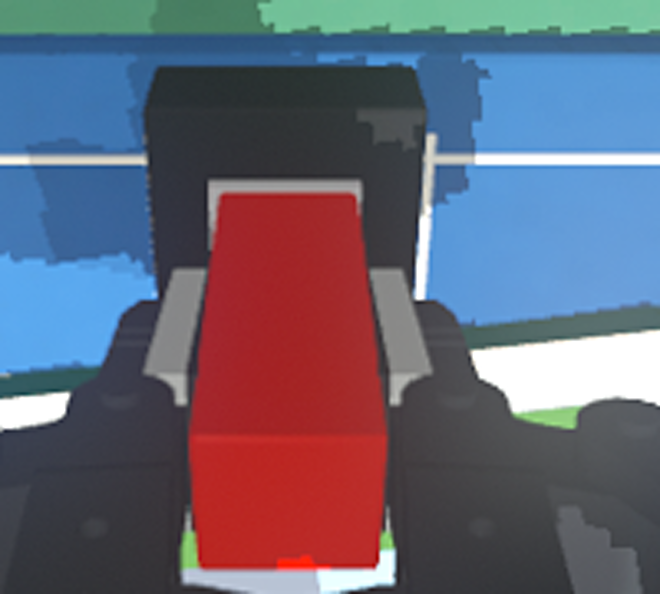

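>>> servo_tool:
  commands:
    - [[0.05,0.01,0,0,0,0,-1],[0,0,0,0,0,0,-1]]

```text
time_s: 9.1
eef_pos: [0.4378, 0.0168, 0.211]
eef_rot: [0.591, -0.505, 0.495, 0.388]
force: [0.6, 0.4, -1.4]
grip_width: 0.246
```

>>> servo_tool:
  commands:
    - [[0.05,0.01,0,0,0,0,-1],[0,0,0,0,0,0,-1]]

```text
time_s: 9.3
eef_pos: [0.4379, 0.0168, 0.2106]
eef_rot: [0.591, -0.505, 0.495, 0.388]
force: [0.0, -0.6, -1.2]
grip_width: 0.246
```

>>> servo_tool:
  commands:
    - [[0.05,0.01,0,0,0,0,-1],[0,0,0,0,0,0,-1]]

```text
time_s: 9.5
eef_pos: [0.4379, 0.0168, 0.2104]
eef_rot: [0.591, -0.505, 0.495, 0.388]
force: [-3.5, 0.7, 6.5]
grip_width: 0.249
```

>>> servo_tool:
  commands:
    - [[0.05,0.01,0,0,0,0,-1],[0,0,0,0,0,0,-1]]

```text
time_s: 9.7
eef_pos: [0.4379, 0.0168, 0.2104]
eef_rot: [0.591, -0.505, 0.495, 0.388]
force: [-7.4, -0.1, 13.7]
grip_width: 0.25
```

>>> servo_tool:
  commands:
    - [[0.05,0.01,0,0,0,0,-1],[0,0,0,0,0,0,-1]]

```text
time_s: 9.9
eef_pos: [0.4379, 0.0169, 0.2102]
eef_rot: [0.591, -0.505, 0.495, 0.388]
force: [-9.4, 0.1, 19.3]
grip_width: 0.247
```

>>> servo_tool:
  commands:
    - [[0,0,0,0,0,0,0],[0,0,0,0,0,0,0],[0,0,0,0,0,0,0],[0.09,-1.66,0,0,0,0.107,0],[0.09,-1.66,0,0,0,0.107,0],[0,0,0,0,0,0,0],[0,0,0,0,0,0,0]]

```text
time_s: 10.6
eef_pos: [0.4698, 0.0106, 0.2121]
eef_rot: [0.546, -0.45, 0.546, 0.449]
force: [-0.8, 0.1, -0.9]
grip_width: 0.502
```

```bash
python3 - <<'E'
from h import *
from station import ctrl,cams
o=ctrl.observe();repj(o)
im=cams.snapshot('wrist');cv2.imwrite('pics/w9.png',im[:,:,::-1]);np.save('w9.npy',pose(o))
cv2.imwrite('pics/w9c.png',cv2.resize(im[160:340,190:390,::-1],None,fx=3.3,fy=3.3,interpolation=2))
E
```

```text
t 10.6 pos [0.4698 0.0106 0.2121] jawheading 1.3774 toolx [ 1.6e-03 -2.0e-04 -1.0e+00] grasp [0.4701 0.0106 0.0571] F [-0.77  0.05 -0.87] w 0.502 q [-0.23  0.46  1.87  0.    0.81 -1.61]
jig tcp mm [[-111.76  -25.71]] foot +x face -91.3 dyaw -0.0014 F jig -0.77 -0.09 -0.87
```

View pics/w9c.png

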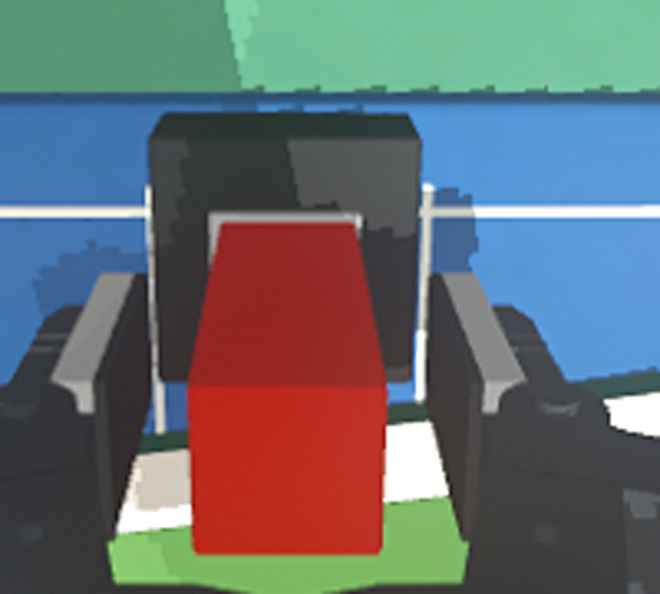

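```bash
python3 - <<'E'
from h import *
from station import cams
cal=cams.calibration('wrist');I=np.eye(4)
f=lambda P:np.array(P)/3.3+[190-.4,160-.4]
for n,P,x in (('stemtop',[(190,385),(385,385),(382,552),(193,552)],.126),('foottop rear',[(150,140),(420,138)],.182),('foot top front',[(160,380),(410,380)],.182),('foot bot rear',[(163,116),(408,116)],.200),('jig edge',[(0,94),(660,94)],.200),('panel edge top',[(140,452),(650,395)],.192)):
    c,v=ray(f(P),cal,I);X=c+v*((x-c[0])/v[:,:1]);print(n,(X[:,1:]*1000).round(1).tolist())
E
```

```text
stemtop [[14.7, -10.1], [14.8, 10.8], [-6.5, 11.1], [-6.5, -10.4]]
foottop rear [[27.3, -21.5], [27.7, 21.3]]
foot top front [[-15.0, -21.4], [-14.9, 21.2]]
foot bot rear [[27.0, -21.7], [27.1, 21.5]]
jig edge [[31.0, -50.3], [31.1, 66.0]]
panel edge top [[-35.4, -27.2], [-23.6, 67.0]]
```

>>> servo_tool:
  commands:
    - [[0.3,0.41,0,0,0,0,0],[0,0,0,0,0,0,0],[0,0,0,0,0,0,-1],[0,0,0,0,0,0,-1],[0,0,0,0,0,0,-1],[0,0,0,0,0,0,-1],[0,0,0,0,0,0,-1]]
  squeeze: 115

```text
time_s: 11.35
eef_pos: [0.4662, 0.0113, 0.2098]
eef_rot: [0.546, -0.449, 0.546, 0.449]
force: [-2.1, 0.7, 5.5]
grip_width: 0.243
```

```bash
python3 - <<'E'
from h import *
from station import ctrl,cams
o=ctrl.observe();repj(o)
E
```

```text
t 11.35 pos [0.4662 0.0113 0.2098] jawheading 1.3774 toolx [-1.e-04 -0.e+00 -1.e+00] grasp [0.4661 0.0113 0.0548] F [-2.11  0.69  5.5 ] w 0.243 q [-0.23  0.45  1.88 -0.    0.8  -1.61]
jig tcp mm [[-115.49  -25.75]] foot +x face -95.0 dyaw -0.0014 F jig -2.2 0.27 5.5
```

>>> servo_tool:
  commands:
    - [[-0.15,0,0,0,0,0,-1],[-0.12,0,0,0,0,0,-1],[0,0,0,0,0,0,-1],[0,-0.4,0,0,0,0,-1],[0,-0.4,0,0,0,0,-1],[0,-0.2,0,0,0,0,-1],[0,0,0,0,0,0,-1]]

```text
time_s: 12.05
eef_pos: [0.4763, 0.0093, 0.2122]
eef_rot: [0.546, -0.449, 0.546, 0.449]
force: [-0.6, 1.0, -1.5]
grip_width: 0.245
```

>>> servo_tool:
  commands:
    - [[0,-0.1,0,0,0,0,-1],[0,-0.1,0,0,0,0,-1],[0,-0.1,0,0,0,0,-1],[0,-0.1,0,0,0,0,-1],[0,-0.1,0,0,0,0,-1],[0,-0.1,0,0,0,0,-1]]

```text
time_s: 12.65
eef_pos: [0.4819, 0.0083, 0.2122]
eef_rot: [0.546, -0.449, 0.546, 0.45]
force: [-1.7, 0.8, 0.8]
grip_width: 0.242
```

```bash
python3 - <<'E'
from h import *
from station import ctrl,cams
o=ctrl.observe();repj(o)
im=cams.snapshot('wrist');cv2.imwrite('pics/w10.png',im[:,:,::-1]);np.save('w10.npy',pose(o))
cv2.imwrite('pics/w10c.png',cv2.resize(im[160:340,190:390,::-1],None,fx=3.3,fy=3.3,interpolation=2))
E
```

```text
t 12.65 pos [0.4819 0.0083 0.2122] jawheading 1.3774 toolx [-7.e-04  2.e-04 -1.e+00] grasp [0.4817 0.0083 0.0572] F [-1.66  0.77  0.79] w 0.242 q [-0.23  0.48  1.84  0.    0.83 -1.6 ]
jig tcp mm [[-99.51 -25.71]] foot +x face -79.0 dyaw -0.0014 F jig -1.78 0.44 0.79
```

View pics/w10c.png

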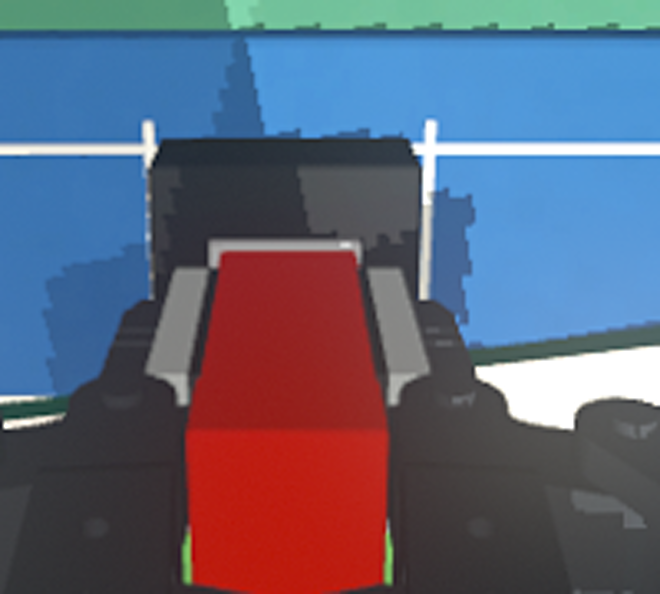

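>>> servo_tool:
  commands:
    - [[0,-0.1,0,0,0,0,-1],[0,-0.1,0,0,0,0,-1],[0,-0.1,0,0,0,0,-1]]

```text
time_s: 13.0
eef_pos: [0.485, 0.0076, 0.2123]
eef_rot: [0.546, -0.449, 0.546, 0.449]
force: [-1.7, -0.2, -1.3]
grip_width: 0.243
```

>>> servo_tool:
  commands:
    - [[0,-0.15,0,0,0,0,-1],[0,-0.2,0,0,0,0,-1],[0,-0.2,0,0,0,0,-1],[0,-0.2,0,0,0,0,-1],[0,-0.2,0,0,0,0,-1]]

```text
time_s: 13.5
eef_pos: [0.4944, 0.0057, 0.2123]
eef_rot: [0.546, -0.449, 0.546, 0.449]
force: [-1.4, 1.1, -0.9]
grip_width: 0.243
```

```bash
python3 - <<'E'
from h import *
from station import ctrl,cams
o=ctrl.observe();repj(o)
im=cams.snapshot('wrist');cv2.imwrite('pics/w11.png',im[:,:,::-1]);np.save('w11.npy',pose(o))
cv2.imwrite('pics/w11c.png',cv2.resize(im[160:340,190:390,::-1],None,fx=3.3,fy=3.3,interpolation=2))
im=cams.snapshot('scene')[:,:,::-1];cv2.imwrite('pics/s11c.png',cv2.resize(im[170:290,190:350],None,fx=4,fy=4))
E
```

```text
t 13.5 pos [0.4944 0.0057 0.2123] jawheading 1.3773 toolx [ 0. -0. -1.] grasp [0.4944 0.0057 0.0573] F [-1.36  1.12 -0.92] w 0.243 q [-0.23  0.5   1.8  -0.    0.84 -1.6 ]
jig tcp mm [[-86.7 -25.8]] foot +x face -66.2 dyaw -0.0016 F jig -1.55 0.84 -0.92
```

View pics/w11c.png

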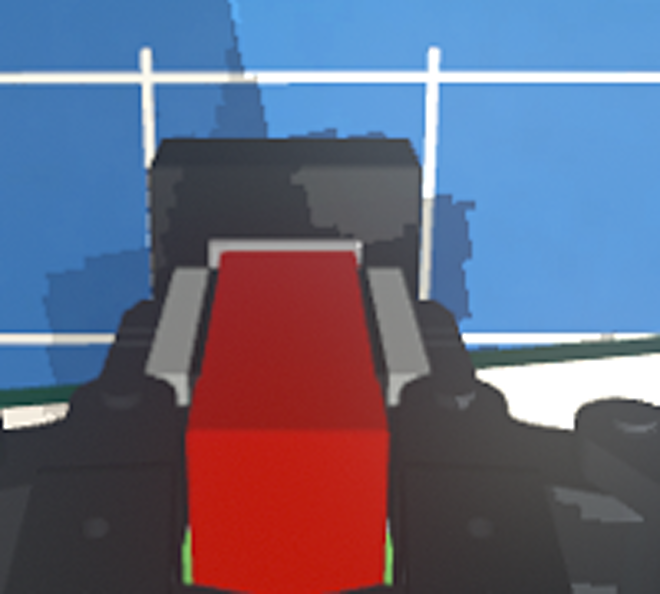

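View pics/s11c.png

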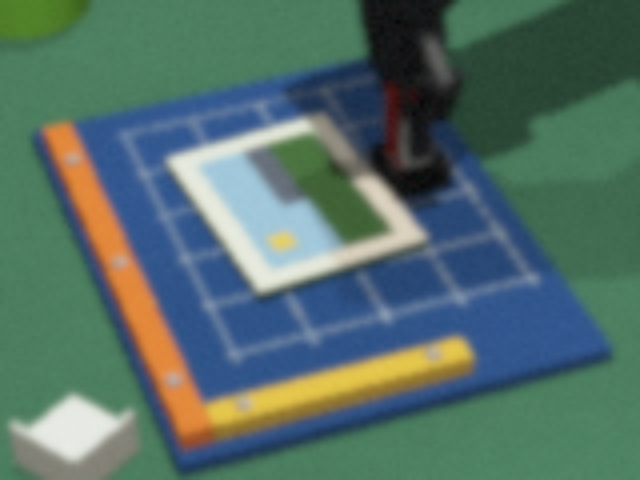

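>>> servo_tool:
  commands:
    - [[0,-0.25,0,0,0,0,-1],[0,-0.3,0,0,0,0,-1],[0,-0.3,0,0,0,0,-1],[0,-0.3,0,0,0,0,-1],[0,-0.3,0,0,0,0,-1],[0,-0.3,0,0,0,0,-1],[0,-0.3,0,0,0,0,-1],[0,-0.3,0,0,0,0,-1],[0,-0.3,0,0,0,0,-1],[0,-0.3,0,0,0,0,-1]]

```text
time_s: 14.6
eef_pos: [0.5234, 0.0001, 0.2123]
eef_rot: [0.546, -0.449, 0.546, 0.449]
force: [-1.2, 0.5, 0.6]
grip_width: 0.245
```

>>> servo_tool:
  commands:
    - [[0,-0.3,0,0,0,0,-1],[0,-0.3,0,0,0,0,-1],[0,-0.25,0,0,0,0,-1],[0,-0.2,0,0,0,0,-1],[0,-0.2,0,0,0,0,-1],[0,-0.1,0,0,0,0,-1],[0,0,0,0,0,0,-1]]

```text
time_s: 15.3
eef_pos: [0.5366, -0.0025, 0.2123]
eef_rot: [0.546, -0.449, 0.546, 0.449]
force: [-0.3, -1.3, -1.2]
grip_width: 0.247
```

```bash
python3 - <<'E'
from h import *
from station import ctrl,cams
o=ctrl.observe();repj(o)
im=cams.snapshot('wrist');cv2.imwrite('pics/w12.png',im[:,:,::-1]);np.save('w12.npy',pose(o))
im=cams.snapshot('scene')[:,:,::-1];cv2.imwrite('pics/s12c.png',cv2.resize(im[170:290,190:350],None,fx=4,fy=4))
E
```

```text
t 15.3 pos [ 0.5366 -0.0025  0.2123] jawheading 1.3772 toolx [ 4.e-04 -1.e-04 -1.e+00] grasp [ 0.5366 -0.0026  0.0573] F [-0.29 -1.27 -1.22] w 0.247 q [-0.22  0.57  1.67 -0.    0.9  -1.6 ]
jig tcp mm [[-43.76 -25.88]] foot +x face -23.3 dyaw -0.0016 F jig -0.04 -1.3 -1.22
```

View pics/w12.png

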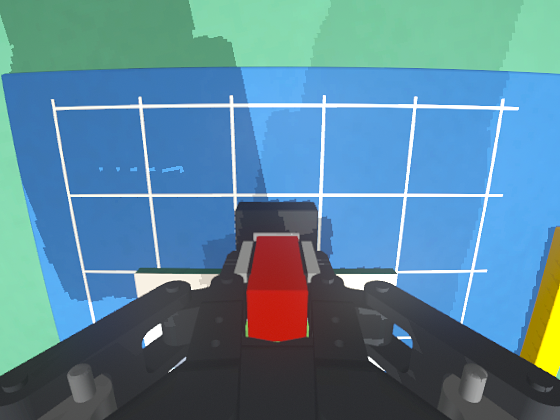

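View pics/s12c.png

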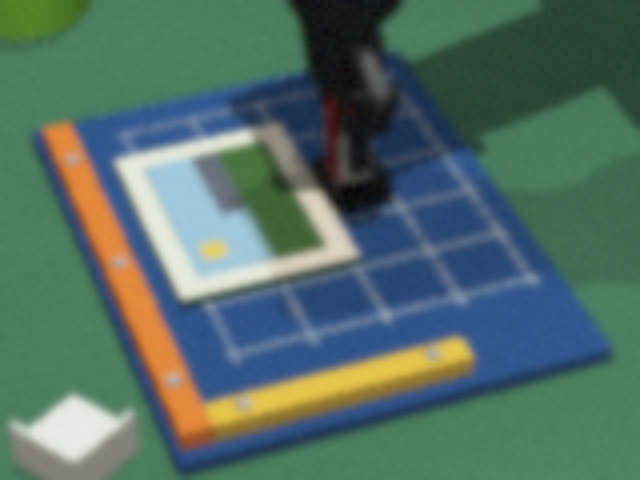

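>>> servo_tool:
  commands:
    - [[0,-0.2,0,0,0,0,-1],[0,-0.3,0,0,0,0,-1],[0,-0.3,0,0,0,0,-1],[0,-0.25,0,0,0,0,-1],[0,-0.2,0,0,0,0,-1],[0,-0.1,0,0,0,0,-1]]

```text
time_s: 16.0
eef_pos: [0.5498, -0.0051, 0.2122]
eef_rot: [0.546, -0.449, 0.546, 0.449]
force: [-1.7, 0.9, 0.1]
grip_width: 0.242
```

>>> servo_tool:
  commands:
    - [[0,-0.05,0,0,0,0,-1],[0,-0.05,0,0,0,0,-1]]

```text
time_s: 16.2
eef_pos: [0.5506, -0.0053, 0.2123]
eef_rot: [0.546, -0.449, 0.546, 0.449]
force: [-1.4, 1.1, 0.1]
grip_width: 0.248
```

>>> servo_tool:
  commands:
    - [[0,-0.05,0,0,0,0,-1],[0,-0.05,0,0,0,0,-1]]

```text
time_s: 16.4
eef_pos: [0.5516, -0.0055, 0.2122]
eef_rot: [0.546, -0.449, 0.546, 0.449]
force: [-2.1, 0.0, -1.6]
grip_width: 0.244
```

```bash
python3 - <<'E'
from h import *
from station import ctrl,cams
o=ctrl.observe();repj(o)
E
```

```text
t 16.4 pos [ 0.5516 -0.0055  0.2122] jawheading 1.3773 toolx [ 0.  0. -1.] grasp [ 0.5516 -0.0055  0.0572] F [-2.08  0.02 -1.57] w 0.244 q [-0.22  0.59  1.62  0.    0.92 -1.6 ]
jig tcp mm [[-28.39 -25.88]] foot +x face -7.9 dyaw -0.0015 F jig -2.04 -0.38 -1.57
```

>>> servo_tool:
  commands:
    - [[0,-0.05,0,0,0,0,-1],[0,0,0,0,0,0,-1]]

```text
time_s: 16.6
eef_pos: [0.5522, -0.0056, 0.2123]
eef_rot: [0.546, -0.449, 0.546, 0.449]
force: [-0.7, -0.3, -1.4]
grip_width: 0.243
```

>>> servo_tool:
  commands:
    - [[0,-0.05,0,0,0,0,-1],[0,0,0,0,0,0,-1]]

```text
time_s: 16.8
eef_pos: [0.5527, -0.0057, 0.2123]
eef_rot: [0.546, -0.449, 0.546, 0.449]
force: [-1.5, 0.2, -0.9]
grip_width: 0.245
```

>>> servo_tool:
  commands:
    - [[0,-0.05,0,0,0,0,-1],[0,0,0,0,0,0,-1]]

```text
time_s: 17.0
eef_pos: [0.5532, -0.0058, 0.2123]
eef_rot: [0.546, -0.449, 0.546, 0.449]
force: [-1.9, -0.8, 0.2]
grip_width: 0.241
```

>>> servo_tool:
  commands:
    - [[0,-0.05,0,0,0,0,-1],[0,0,0,0,0,0,-1]]

```text
time_s: 17.2
eef_pos: [0.5536, -0.0059, 0.2122]
eef_rot: [0.546, -0.449, 0.546, 0.449]
force: [-1.4, 0.8, -1.2]
grip_width: 0.24
```

>>> servo_tool:
  commands:
    - [[0,-0.05,0,0,0,0,-1],[0,0,0,0,0,0,-1]]

```text
time_s: 17.4
eef_pos: [0.5541, -0.0059, 0.2123]
eef_rot: [0.546, -0.449, 0.546, 0.449]
force: [-1.9, -0.0, -0.6]
grip_width: 0.247
```

>>> servo_tool:
  commands:
    - [[0,-0.05,0,0,0,0,-1],[0,0,0,0,0,0,-1]]

```text
time_s: 17.6
eef_pos: [0.5544, -0.006, 0.2123]
eef_rot: [0.546, -0.449, 0.546, 0.45]
force: [-4.3, 0.6, 1.9]
grip_width: 0.246
```

>>> servo_tool:
  commands:
    - [[0,-0.03,0,0,0,0,-1],[0,0,0,0,0,0,-1]]

```text
time_s: 17.8
eef_pos: [0.5545, -0.006, 0.2122]
eef_rot: [0.546, -0.449, 0.546, 0.45]
force: [-6.5, 0.3, 4.6]
grip_width: 0.24
```

```bash
python3 - <<'E'
from h import *
from station import ctrl,cams
o=ctrl.observe();repj(o)
E
```

```text
t 17.8 pos [ 0.5545 -0.006   0.2122] jawheading 1.3774 toolx [-1.8e-03  3.0e-04 -1.0e+00] grasp [ 0.5543 -0.006   0.0572] F [-6.54  0.32  4.59] w 0.24 q [-0.22  0.6   1.61 -0.    0.93 -1.6 ]
jig tcp mm [[-25.45 -25.85]] foot +x face -4.9 dyaw -0.0014 F jig -6.48 -0.93 4.59
```

>>> servo_tool:
  commands:
    - [[0,-0.015,0,0,0,0,-1],[0,0,0,0,0,0,-1],[0,0,0,0,0,0,-1],[0,0,0,0,0,0,-1]]

```text
time_s: 18.2
eef_pos: [0.5546, -0.006, 0.2123]
eef_rot: [0.545, -0.449, 0.546, 0.45]
force: [-7.4, 0.4, 3.6]
grip_width: 0.243
```

>>> servo_tool:
  commands:
    - [[0,0,0,0,0,0,-1],[0,0,0,0,0,0,-1],[0,0,0,0,0,0,-1],[0,0,0,0,0,0,-1]]

```text
time_s: 18.6
eef_pos: [0.5546, -0.006, 0.2123]
eef_rot: [0.545, -0.449, 0.546, 0.45]
force: [-7.8, 0.8, 4.6]
grip_width: 0.248
```

```bash
python3 - <<'E'
from h import *
from station import ctrl,cams
o=ctrl.observe();repj(o)
for n in ('wrist','scene','top'):
    im=cams.snapshot(n);cv2.imwrite(f'pics/{n}13.png',im[:,:,::-1])
im=cv2.imread('pics/scene13.png');a=cv2.resize(im[180:285,190:330],(640,480))
cv2.imwrite('pics/s13c.png',a)
im=cv2.imread('pics/top13.png');cv2.imwrite('pics/t13c.png',cv2.resize(im[150:280,190:340],None,fx=4,fy=4))
np.save('w13.npy',pose(o))
E
```

```text
t 18.6 pos [ 0.5546 -0.006   0.2123] jawheading 1.3775 toolx [-2.e-03  3.e-04 -1.e+00] grasp [ 0.5543 -0.006   0.0573] F [-7.81  0.82  4.59] w 0.248 q [-0.22  0.6   1.61 -0.    0.93 -1.6 ]
jig tcp mm [[-25.37 -25.84]] foot +x face -4.9 dyaw -0.0014 F jig -7.83 -0.68 4.59
```

View pics/s13c.png

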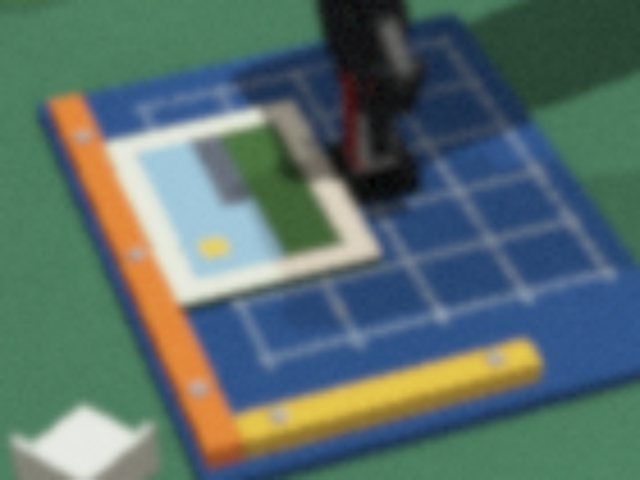

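View pics/wrist13.png

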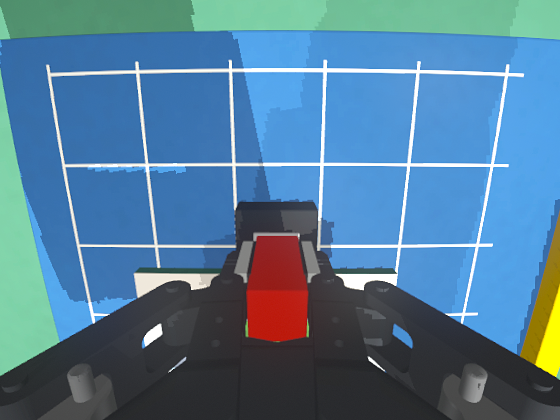

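```bash
python3 - <<'E'
from jig import *
cal=cams.calibration('wrist');T=np.load('w13.npy')
im=cv2.imread('pics/wrist13.png');cv2.imwrite('pics/w13c.png',np.hstack([cv2.resize(im[255:300,115:200],None,fx=4.5,fy=4.5,interpolation=2),cv2.resize(im[255:300,335:420],None,fx=4.5,fy=4.5,interpolation=2)]))
print((toj(plane([(135.5,274),(397.5,275)],.020,cal,T))*1000).round(1))
E
```

```text
[[  -5.3 -111.4]
 [  -4.7   47.6]]
```

View pics/w13c.png

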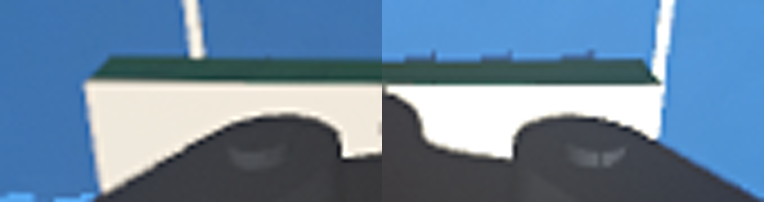

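>>> servo_tool:
  commands:
    - [[0,0.1,0,0,0,0,-1],[0,0.6,0,0,0,0,-1],[-2,0,0,0,0,0,-1],[-2.5,0,0,0,0,0,-1],[0,-2.2,-3.03,0,0,0,-1],[0,-2.2,-3.03,0,0,0,-1],[0,-2.2,-3.03,0,0,0,-1],[0,-2.2,-3.03,0,0,0,-1],[0,0,0,0,0,0,-1],[0,0,0,0,0,0,-1]]

```text
time_s: 19.75
eef_pos: [0.6111, -0.1411, 0.2569]
eef_rot: [0.546, -0.449, 0.546, 0.449]
force: [-0.8, -0.0, -1.7]
grip_width: 0.243
```

```bash
python3 - <<'E'
from h import *
from station import ctrl,cams
o=ctrl.observe();repj(o);goj(o,.056,-.147,.2122)
im=cams.snapshot('wrist');cv2.imwrite(f'pics/w14.png',im[:,:,::-1]);np.save('w14.npy',pose(o))
E
```

```text
t 19.75 pos [ 0.6111 -0.1411  0.2569] jawheading 1.3762 toolx [ 2.e-04  1.e-04 -1.e+00] grasp [ 0.6111 -0.141   0.1019] F [-0.76 -0.04 -1.69] w 0.243 q [-0.41  0.67  1.34  0.    1.13 -1.79]
jig tcp mm [[  55.81 -147.65]] foot +x face 76.3 dyaw -0.0026 F jig -0.74 -0.19 -1.69
shift cm [ 4.467 -0.018  0.064] turn [-0.0026  0.0002  0.0001]
```

View pics/w14.png

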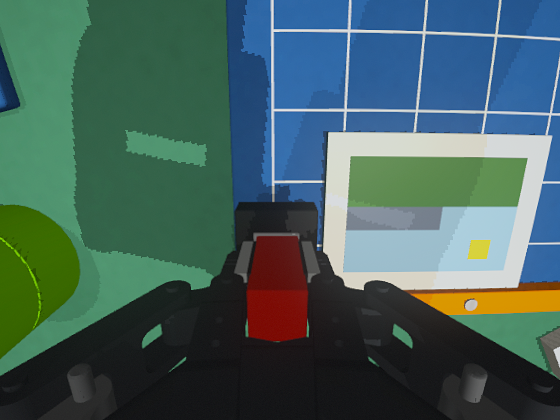

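```bash
python3 - <<'E'
from jig import *
cal=cams.calibration('wrist');T=np.load('w14.npy')
print((toj(plane([(327,133),(324.5,222),(551,136),(519.5,289)],.020,cal,T))*1000).round(1))
print('orange face top',(toj(plane([(520,291),(440,293)],.026,cal,T))*1000).round(1))
E
```

```text
[[  -5.2 -113.4]
 [  57.9 -112.6]
 [  -5.2   46.4]
 [ 115.9   49.5]]
orange face top [[114.   44.7]
 [114.  -21.2]]
```

>>> servo_tool:
  commands:
    - [[1.5,0,0.06,-0.002,0,0,-1],[1.5,0,0,0,0,0,-1],[1.0,0,0,0,0,0,-1],[0.45,0,0,0,0,0,-1],[0,0,0.2,0,0,0,-1],[0,0,0.3,0,0,0,-1],[0,0,0.2,0,0,0,-1],[0,0,0.1,0,0,0,-1],[0,0,0,0,0,0,-1]]

```text
time_s: 20.7
eef_pos: [0.6129, -0.132, 0.2131]
eef_rot: [0.546, -0.45, 0.545, 0.45]
force: [-0.4, -0.7, -1.5]
grip_width: 0.24
```

```bash
python3 - <<'E'
from h import *
from station import ctrl,cams
o=ctrl.observe();repj(o)
E
```

```text
t 20.7 pos [ 0.6129 -0.132   0.2131] jawheading 1.3795 toolx [ 4.e-04 -2.e-04 -1.e+00] grasp [ 0.613  -0.1321  0.0581] F [-0.41 -0.7  -1.54] w 0.24 q [-0.4   0.73  1.37  0.    1.04 -1.78]
jig tcp mm [[  55.88 -138.44]] foot +x face 76.4 dyaw 0.0007 F jig -0.27 -0.77 -1.54
```

>>> servo_tool:
  commands:
    - [[0.06,0,0.1,0,0,0,-1],[0,0,0.1,0,0,0,-1],[0,0,0.1,0,0,0,-1],[0,0,0.1,0,0,0,-1],[0,0,0.1,0,0,0,-1],[0,0,0.1,0,0,0,-1],[0,0,0.1,0,0,0,-1],[0,0,0.1,0,0,0,-1]]

```text
time_s: 21.5
eef_pos: [0.6144, -0.1243, 0.2122]
eef_rot: [0.545, -0.45, 0.546, 0.45]
force: [0.5, -1.7, -1.2]
grip_width: 0.241
```

>>> servo_tool:
  commands:
    - [[0,0,0.15,0,0,0,-1],[0,0,0.2,0,0,0,-1],[0,0,0.2,0,0,0,-1],[0,0,0.2,0,0,0,-1],[0,0,0.2,0,0,0,-1],[0,0,0.2,0,0,0,-1],[0,0,0.2,0,0,0,-1]]

```text
time_s: 22.2
eef_pos: [0.6169, -0.1109, 0.2122]
eef_rot: [0.545, -0.45, 0.546, 0.45]
force: [0.3, -1.1, -1.0]
grip_width: 0.244
```

```bash
python3 - <<'E'
from h import *
from station import ctrl,cams
o=ctrl.observe();repj(o)
im=cams.snapshot('wrist');cv2.imwrite(f'pics/w15.png',im[:,:,::-1]);np.save('w15.npy',pose(o))
E
```

```text
t 22.2 pos [ 0.6169 -0.1109  0.2122] jawheading 1.3794 toolx [-0. -0. -1.] grasp [ 0.6169 -0.1109  0.0572] F [ 0.29 -1.05 -0.97] w 0.244 q [-0.36  0.73  1.37 -0.    1.04 -1.74]
jig tcp mm [[  55.83 -116.91]] foot +x face 76.3 dyaw 0.0005 F jig 0.49 -0.98 -0.97
```

View pics/w15.png

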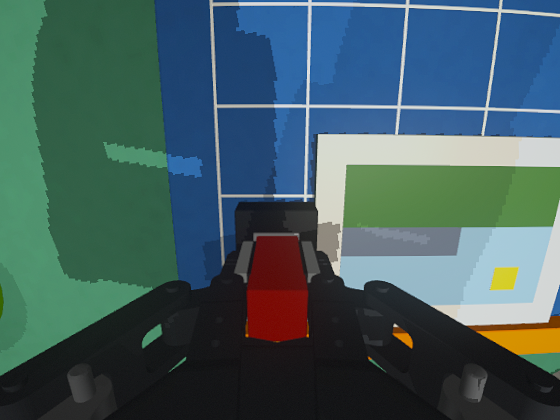

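>>> servo_tool:
  commands:
    - [[0,0,0.3,0,0,0,-1],[0,0,0.3,0,0,0,-1],[0,0,0.3,0,0,0,-1],[0,0,0.3,0,0,0,-1],[0,0,0.3,0,0,0,-1],[0,0,0.3,0,0,0,-1],[0,0,0.3,0,0,0,-1],[0,0,0.3,0,0,0,-1],[0,0,0.3,0,0,0,-1],[0,0,0.3,0,0,0,-1]]

```text
time_s: 23.25
eef_pos: [0.6227, -0.0814, 0.2122]
eef_rot: [0.546, -0.45, 0.546, 0.45]
force: [-0.6, -2.0, -1.1]
grip_width: 0.244
```

>>> servo_tool:
  commands:
    - [[0,0,0.3,0,0,0,-1],[0,0,0.3,0,0,0,-1],[0,0,0.3,0,0,0,-1],[0,0,0.3,0,0,0,-1],[0,0,0.3,0,0,0,-1],[0,0,0.3,0,0,0,-1],[0,0,0.3,0,0,0,-1],[0,0,0.3,0,0,0,-1],[0,0,0.2,0,0,0,-1],[0,0,0.1,0,0,0,-1]]

```text
time_s: 24.25
eef_pos: [0.6278, -0.0549, 0.2122]
eef_rot: [0.545, -0.45, 0.545, 0.45]
force: [0.3, -0.9, -0.7]
grip_width: 0.246
```

```bash
python3 - <<'E'
from h import *
from station import ctrl,cams
o=ctrl.observe();repj(o)
im=cams.snapshot('wrist');cv2.imwrite(f'pics/w16.png',im[:,:,::-1]);np.save('w16.npy',pose(o))
E
```

```text
t 24.25 pos [ 0.6278 -0.0549  0.2122] jawheading 1.3795 toolx [ 0. -0. -1.] grasp [ 0.6278 -0.0549  0.0572] F [ 0.34 -0.89 -0.74] w 0.246 q [-0.27  0.74  1.36 -0.    1.05 -1.65]
jig tcp mm [[ 55.82 -59.88]] foot +x face 76.3 dyaw 0.0007 F jig 0.5 -0.81 -0.74
```

View pics/w16.png

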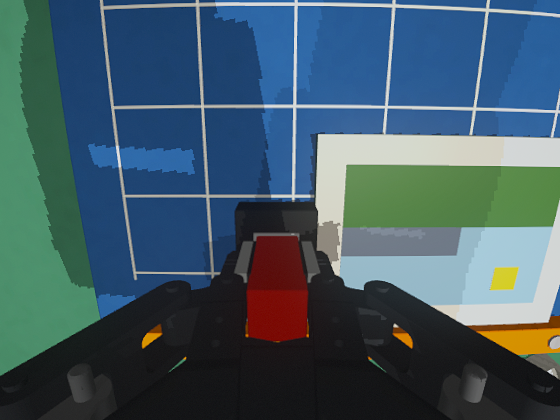

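>>> servo_tool:
  commands:
    - [[0,0,0.3,0,0,0,-1],[0,0,0.3,0,0,0,-1],[0,0,0.3,0,0,0,-1],[0,0,0.3,0,0,0,-1],[0,0,0.3,0,0,0,-1],[0,0,0.3,0,0,0,-1],[0,0,0.2,0,0,0,-1],[0,0,0.1,0,0,0,-1],[0,0,0.1,0,0,0,-1]]

```text
time_s: 25.2
eef_pos: [0.632, -0.0335, 0.2121]
eef_rot: [0.546, -0.45, 0.546, 0.45]
force: [0.0, -2.4, -1.1]
grip_width: 0.248
```

>>> servo_tool:
  commands:
    - [[0,0,0.05,0,0,0,-1],[0,0,0.05,0,0,0,-1]]

```text
time_s: 25.4
eef_pos: [0.6321, -0.0326, 0.2122]
eef_rot: [0.546, -0.45, 0.546, 0.45]
force: [0.4, -1.5, -0.7]
grip_width: 0.241
```

```bash
python3 - <<'E'
from h import *
from station import ctrl,cams
o=ctrl.observe();repj(o)
im=cams.snapshot('top');cv2.imwrite(f'pics/t17.png',im[:,:,::-1]);cv2.imwrite('pics/t17c.png',cv2.resize(im[150:280,190:340,::-1],None,fx=4,fy=4))
E
```

```text
t 25.4 pos [ 0.6321 -0.0326  0.2122] jawheading 1.3793 toolx [ 0. -0. -1.] grasp [ 0.6321 -0.0326  0.0572] F [ 0.36 -1.49 -0.72] w 0.241 q [-0.24  0.74  1.35 -0.    1.05 -1.62]
jig tcp mm [[ 55.8  -37.11]] foot +x face 76.3 dyaw 0.0005 F jig 0.63 -1.39 -0.72
```

View pics/t17c.png

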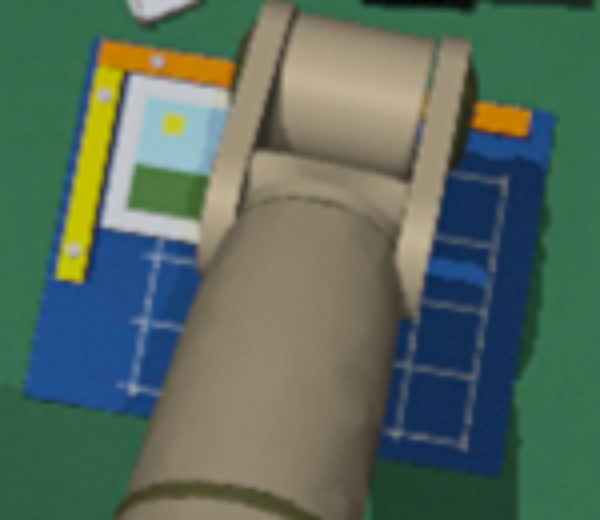

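>>> servo_tool:
  commands:
    - [[0,0,0.05,0,0,0,-1],[0,0,0.05,0,0,0,-1]]

```text
time_s: 25.65
eef_pos: [0.6323, -0.0316, 0.2122]
eef_rot: [0.546, -0.45, 0.546, 0.45]
force: [-0.4, -2.0, 0.2]
grip_width: 0.247
```

>>> servo_tool:
  commands:
    - [[0,0,0.05,0,0,0,-1],[0,0,0.05,0,0,0,-1]]

```text
time_s: 25.85
eef_pos: [0.6325, -0.0305, 0.2122]
eef_rot: [0.546, -0.45, 0.546, 0.45]
force: [-0.9, -2.3, -0.1]
grip_width: 0.243
```

>>> servo_tool:
  commands:
    - [[0,0,0.05,0,0,0,-1],[0,0,0,0,0,0,-1]]

```text
time_s: 26.05
eef_pos: [0.6326, -0.03, 0.2122]
eef_rot: [0.546, -0.45, 0.545, 0.45]
force: [-0.1, -0.6, -0.4]
grip_width: 0.239
```

>>> servo_tool:
  commands:
    - [[0,0,0.05,0,0,0,-1],[0,0,0,0,0,0,-1]]

```text
time_s: 26.25
eef_pos: [0.6327, -0.0295, 0.2122]
eef_rot: [0.546, -0.45, 0.545, 0.45]
force: [0.2, -1.9, -0.8]
grip_width: 0.243
```

>>> servo_tool:
  commands:
    - [[0,0,0.05,0,0,0,-1],[0,0,0,0,0,0,-1]]

```text
time_s: 26.45
eef_pos: [0.6328, -0.0291, 0.2122]
eef_rot: [0.546, -0.45, 0.545, 0.45]
force: [-0.7, -0.6, -0.8]
grip_width: 0.243
```

>>> servo_tool:
  commands:
    - [[0,0,0.05,0,0,0,-1],[0,0,0,0,0,0,-1]]

```text
time_s: 26.65
eef_pos: [0.6329, -0.0286, 0.2122]
eef_rot: [0.546, -0.45, 0.545, 0.45]
force: [-0.1, -1.7, -1.7]
grip_width: 0.244
```

>>> servo_tool:
  commands:
    - [[0,0,0.05,0,0,0,-1],[0,0,0,0,0,0,-1]]

```text
time_s: 26.85
eef_pos: [0.633, -0.0281, 0.2122]
eef_rot: [0.546, -0.45, 0.545, 0.45]
force: [-0.4, -1.4, -1.3]
grip_width: 0.244
```

>>> servo_tool:
  commands:
    - [[0,0,0.05,0,0,0,-1],[0,0,0,0,0,0,-1]]

```text
time_s: 27.05
eef_pos: [0.6331, -0.0276, 0.2122]
eef_rot: [0.546, -0.45, 0.546, 0.45]
force: [-0.9, -1.2, -0.8]
grip_width: 0.24
```

>>> servo_tool:
  commands:
    - [[0,0,0.05,0,0,0,-1],[0,0,0,0,0,0,-1]]

```text
time_s: 27.25
eef_pos: [0.6332, -0.0274, 0.2122]
eef_rot: [0.545, -0.45, 0.546, 0.45]
force: [-1.4, -3.9, -0.3]
grip_width: 0.241
```

Contact with the yellow stop has begun; I'll add a little.

>>> servo_tool:
  commands:
    - [[0,0,0.03,0,0,0,-1],[0,0,0,0,0,0,-1]]

```text
time_s: 27.45
eef_pos: [0.6332, -0.0273, 0.2122]
eef_rot: [0.545, -0.45, 0.546, 0.45]
force: [-2.0, -5.8, 0.0]
grip_width: 0.24
```

>>> servo_tool:
  commands:
    - [[0,0,0.015,0,0,0,-1],[0,0,0,0,0,0,-1]]

```text
time_s: 27.65
eef_pos: [0.6332, -0.0273, 0.2123]
eef_rot: [0.545, -0.45, 0.546, 0.45]
force: [-1.5, -5.5, 0.9]
grip_width: 0.244
```

```bash
python3 - <<'E'
from h import *
from station import ctrl,cams
o=ctrl.observe();repj(o)
im=cams.snapshot('top');cv2.imwrite(f'pics/t18.png',im[:,:,::-1]);cv2.imwrite('pics/t18c.png',cv2.resize(im[150:230,195:275,::-1],None,fx=7,fy=7))
E
```

```text
t 27.65 pos [ 0.6332 -0.0273  0.2123] jawheading 1.3793 toolx [-3.0e-04 -1.2e-03 -1.0e+00] grasp [ 0.6332 -0.0274  0.0573] F [-1.52 -5.51  0.86] w 0.244 q [-0.23  0.74  1.35 -0.    1.05 -1.61]
jig tcp mm [[ 55.86 -31.7 ]] foot +x face 76.4 dyaw 0.0004 F jig -0.44 -5.7 0.86
```

View pics/t18c.png

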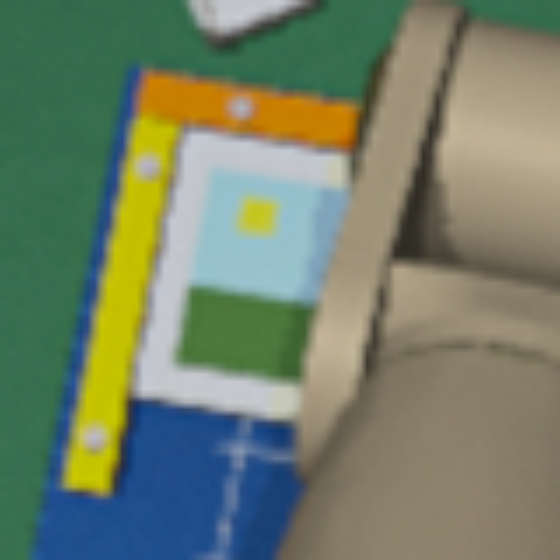

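>>> servo_tool:
  commands:
    - [[0,0,0.03,0,0,0,-1],[0,0,0,0,0,0,-1],[0,0,0,0,0,0,-1],[0,0,0,0,0,0,-1]]

```text
time_s: 28.1
eef_pos: [0.6332, -0.0271, 0.2122]
eef_rot: [0.545, -0.45, 0.546, 0.45]
force: [-1.9, -7.0, 0.9]
grip_width: 0.242
```

>>> servo_tool:
  commands:
    - [[0,0,0,0,0,0,-1],[0,0,0,0,0,0,-1],[0,0,0,0,0,0,-1],[0,0,0,0,0,0,-1],[0,0,0,0,0,0,-1]]

```text
time_s: 28.6
eef_pos: [0.6333, -0.0271, 0.2123]
eef_rot: [0.545, -0.45, 0.546, 0.45]
force: [-2.6, -7.5, -0.1]
grip_width: 0.242
```

>>> servo_tool:
  commands:
    - [[0,0,-0.1,0,0,0,-1],[0,0,-0.7,0,0,0,-1],[-2,0,-1,0,0,0,-1],[-4,0,-1,0,0,0,-1],[-4,0,-1,0,0,0,-1],[-3,0,0,0,0,0,-1],[0,0,0,0,0,0,-1],[0,0,0,0,0,0,-1]]

```text
time_s: 29.4
eef_pos: [0.626, -0.0637, 0.342]
eef_rot: [0.546, -0.45, 0.545, 0.45]
force: [1.1, -0.2, -2.1]
grip_width: 0.246
```

```bash
python3 - <<'E'
from h import *
from station import ctrl,cams
o=ctrl.observe();repj(o)
im=cams.snapshot('wrist');cv2.imwrite(f'pics/w19.png',im[:,:,::-1]);np.save('w19.npy',pose(o))
E
```

```text
t 29.4 pos [ 0.626  -0.0637  0.342 ] jawheading 1.3794 toolx [ 3.e-04  6.e-04 -1.e+00] grasp [ 0.626  -0.0636  0.187 ] F [ 1.09 -0.23 -2.14] w 0.246 q [-0.29  0.59  1.24  0.    1.31 -1.67]
jig tcp mm [[ 55.67 -68.83]] foot +x face 76.2 dyaw 0.0005 F jig 1.11 -0.01 -2.14
```

View pics/w19.png

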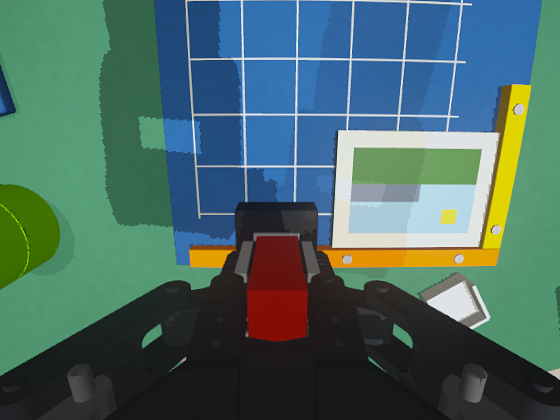

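```bash
python3 - <<'E'
import cv2
im=cv2.imread('pics/w19.png');cv2.imwrite('pics/w19c.png',cv2.resize(im[115:275,322:537],None,fx=3.7,fy=3.7,interpolation=cv2.INTER_CUBIC))
from jig import *
cal=cams.calibration('wrist');T=np.load('w19.npy');m,_=measure('pics/w19.png',T,None)
k=m((0,0,140),(180,60,255),(325,122,499,249));C=quad(k,op=4);X=toj(plane(C,.020,cal,T))*1000;print(C.round(1).tolist(),X.round(1).tolist())
e=np.roll(X,-1,0)-X;print(np.linalg.norm(e,axis=1).round(1),np.degrees(np.arctan2(e[:,1],e[:,0])).round(2))
k=m((23,150,120),(34,255,255),(480,75,535,248));C=quad(k);X=toj(plane(C,.026,cal,T))*1000;print('yellow',X.round(1).tolist())
k=m((10,180,120),(22,255,255),(320,240,505,272));C=quad(k);X=toj(plane(C,.026,cal,T))*1000;print('orange',X.round(1).tolist())
E
```

```text
[[339.29998779296875, 130.8000030517578], [500.3999938964844, 133.39999389648438], [479.5, 246.8000030517578], [333.0, 248.5]] [[-5.3, -9.0], [-5.0, 150.7], [114.4, 150.8], [115.5, -8.8]]
[159.7 119.4 159.7 120.8] [ 8.9910e+01  8.0000e-02 -8.9620e+01 -1.7992e+02]
yellow [[-50.2, 169.3], [112.3, 169.5], [112.1, 150.5], [-49.4, 150.0]]
orange [[111.8, -23.2], [117.1, 168.3], [133.0, 168.4], [133.4, -8.1]]
```

View pics/w19c.png

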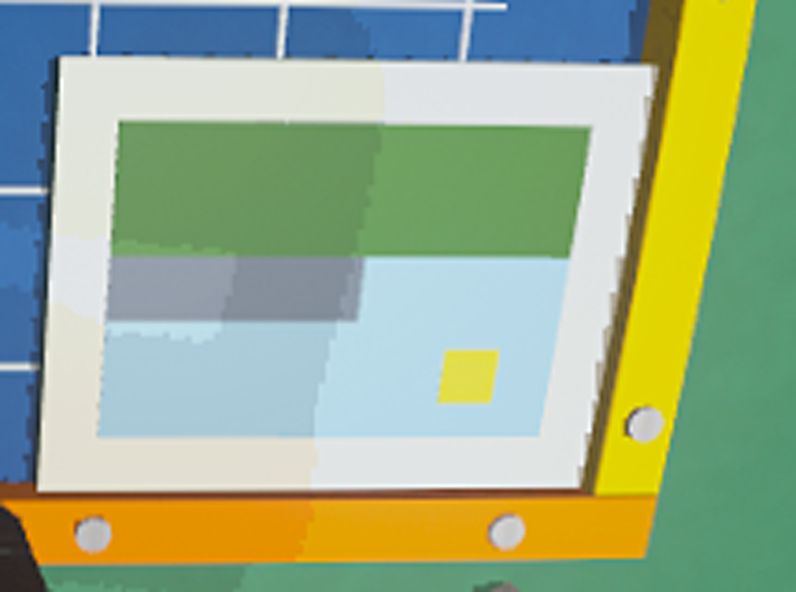

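>>> servo_tool:
  commands:
    - [[0,0,0,-0.085,0,0,-1],[0,0,0,-0.086,0,0,-1],[0,1.98,4.3,0,0,0,-1],[0,1.98,4.3,0,0,0,-1],[0,1.98,4.3,0,0,0,-1],[0,1.98,4.3,0,0,0,-1],[0,1.98,4.3,0,0,0,-1],[0,1.98,4.3,0,0,0,-1],[0,1.98,4.3,0,0,0,-1],[0,1.98,4.3,0,0,0,-1]]

```text
time_s: 30.45
eef_pos: [0.4735, 0.2851, 0.3407]
eef_rot: [0.504, -0.494, 0.506, 0.495]
force: [0.8, -0.1, -1.0]
grip_width: 0.241
```

>>> servo_tool:
  commands:
    - [[0,1.98,4.3,0,0,0,-1],[0,0,0,0,0,0,-1],[0,0,0,0,0,0,-1]]

```text
time_s: 30.75
eef_pos: [0.4552, 0.3276, 0.3407]
eef_rot: [0.504, -0.495, 0.505, 0.496]
force: [0.4, 0.7, -1.5]
grip_width: 0.248
```

```bash
python3 - <<'E'
from h import *
from station import ctrl,cams
o=ctrl.observe();rep(o);plan(o,[.4555,.3275,.235],down(1.55))
im=cams.snapshot('wrist');cv2.imwrite(f'pics/w20.png',im[:,:,::-1]);np.save('w20.npy',pose(o))
E
```

```text
t 30.75 pos [0.4552 0.3276 0.3407] jawheading 1.5525 toolx [-0.0024 -0.0011 -1.    ] grasp [0.4549 0.3274 0.1857] F [ 0.42  0.65 -1.46] w 0.248 q [ 0.41  0.45  1.48 -0.    1.22 -1.14]
shift cm [ 1.0573e+01 -5.1000e-02  4.0000e-03] turn [ 0.0025 -0.0011 -0.0023]
```

View pics/w20.png

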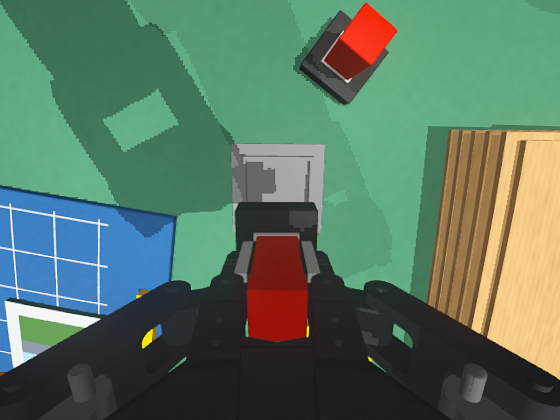

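>>> servo_tool:
  commands:
    - [[2.4,0,0,0.002,0,0,-1],[2.5,0,0,0,0,0,-1],[2.5,0,0,0,0,0,-1],[2.5,0,0,0,0,0,-1],[1.5,0,0,0,0,0,-1],[0.3,0,0,0,0,0,-1],[0,0,0,0,0,0,-1]]

```text
time_s: 31.5
eef_pos: [0.4564, 0.326, 0.2249]
eef_rot: [0.506, -0.494, 0.506, 0.494]
force: [0.6, 0.5, -1.2]
grip_width: 0.241
```

```bash
python3 - <<'E'
from h import *
from station import ctrl,cams
o=ctrl.observe();rep(o)
im=cams.snapshot('wrist');cv2.imwrite(f'pics/w21.png',im[:,:,::-1]);np.save('w21.npy',pose(o))
cv2.imwrite('pics/w21c.png',cv2.resize(im[140:340,180:380,::-1],None,fx=3,fy=3,interpolation=2))
E
```

```text
t 31.5 pos [0.4564 0.326  0.2249] jawheading 1.5469 toolx [-8.e-04 -4.e-04 -1.e+00] grasp [0.4563 0.326  0.0699] F [ 0.59  0.49 -1.17] w 0.241 q [ 0.41  0.59  1.59 -0.    0.96 -1.14]
```

View pics/w21c.png

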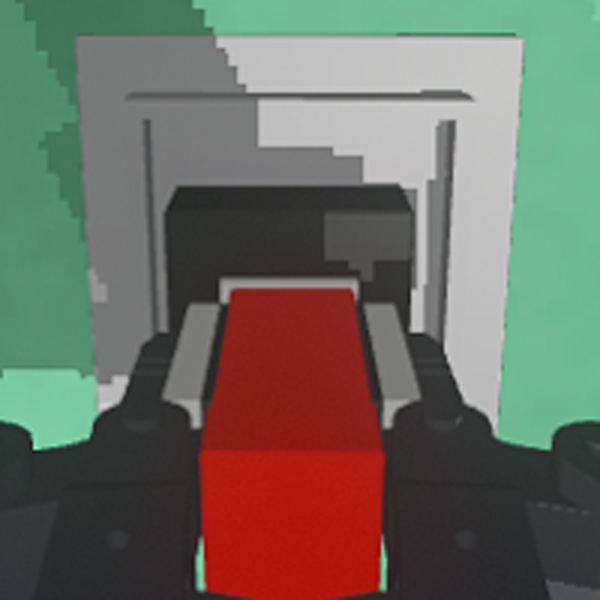

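```bash
python3 - <<'E'
from h import *
from station import cams
cal=cams.calibration('wrist');T=np.load('w21.npy')
f=lambda P:np.array(P)/3.+[180-.4,140-.4]
zc=.2249
for n,P,z in (('foot bot rear',[(180,187),(402,187)],.027),('foot top rear',[(167,212),(413,212)],.045),('rim outer rear',[(127,97),(473,97)],.014),('rim outer side L,R',[(127,97),(473,97)],.014),('wall inner sides (floor)',[(150,150),(440,150)],.005),('base',[(78,37),(523,37)],.001)):
    print(n,(plane(f(P),z,cal,T)[:,:2]*1000).round(1).tolist())
E
```

```text
foot bot rear [[432.5, 305.2], [433.5, 348.1]]
foot top rear [[432.4, 305.2], [433.3, 347.8]]
rim outer rear [[416.8, 293.7], [418.4, 363.9]]
rim outer side L,R [[416.8, 293.7], [418.4, 363.9]]
wall inner sides (floor) [[429.8, 296.2], [431.2, 358.9]]
base [[405.6, 281.6], [407.7, 376.9]]
```

>>> servo_tool:
  commands:
    - [[0.5,0.05,0.15,0,0,0,-1],[0.6,0,0,0,0,0,-1],[0.5,0,0,0,0,0,-1],[0.3,0,0,0,0,0,-1],[0,0,0,0,0,0,-1],[0,0,0,0,0,0,-1]]

```text
time_s: 32.15
eef_pos: [0.4554, 0.3284, 0.2062]
eef_rot: [0.506, -0.494, 0.506, 0.494]
force: [0.8, -0.0, -2.3]
grip_width: 0.242
```

>>> servo_tool:
  commands:
    - [[0.1,0,0,0,0,0,-1],[0,0,0,0,0,0,-1]]

```text
time_s: 32.35
eef_pos: [0.4554, 0.3284, 0.2052]
eef_rot: [0.506, -0.494, 0.506, 0.494]
force: [0.1, -0.2, -0.9]
grip_width: 0.249
```

>>> servo_tool:
  commands:
    - [[0.1,0,0,0,0,0,-1],[0,0,0,0,0,0,-1]]

```text
time_s: 32.55
eef_pos: [0.4554, 0.3283, 0.2041]
eef_rot: [0.506, -0.494, 0.506, 0.494]
force: [0.4, -0.5, -2.3]
grip_width: 0.243
```

>>> servo_tool:
  commands:
    - [[0.05,0,0,0,0,0,-1],[0,0,0,0,0,0,-1]]

```text
time_s: 32.75
eef_pos: [0.4554, 0.3284, 0.2036]
eef_rot: [0.506, -0.494, 0.506, 0.494]
force: [-0.1, -0.2, -1.5]
grip_width: 0.239
```

>>> servo_tool:
  commands:
    - [[0.05,0,0,0,0,0,-1],[0,0,0,0,0,0,-1]]

```text
time_s: 32.95
eef_pos: [0.4554, 0.3284, 0.2031]
eef_rot: [0.506, -0.494, 0.506, 0.494]
force: [-0.1, 0.3, -2.0]
grip_width: 0.242
```

>>> servo_tool:
  commands:
    - [[0.05,0,0,0,0,0,-1],[0,0,0,0,0,0,-1]]

```text
time_s: 33.15
eef_pos: [0.4554, 0.3283, 0.2026]
eef_rot: [0.506, -0.494, 0.506, 0.494]
force: [-0.2, 1.0, -1.6]
grip_width: 0.246
```

>>> servo_tool:
  commands:
    - [[0.05,0,0,0,0,0,-1],[0,0,0,0,0,0,-1]]

```text
time_s: 33.35
eef_pos: [0.4554, 0.3283, 0.2021]
eef_rot: [0.506, -0.494, 0.506, 0.494]
force: [0.1, -0.6, -0.2]
grip_width: 0.241
```

>>> servo_tool:
  commands:
    - [[0.05,0,0,0,0,0,-1],[0,0,0,0,0,0,-1]]

```text
time_s: 33.55
eef_pos: [0.4554, 0.3284, 0.2019]
eef_rot: [0.506, -0.494, 0.506, 0.494]
force: [-1.2, -0.8, 3.4]
grip_width: 0.245
```

>>> servo_tool:
  commands:
    - [[0,0,0,0,0,0,0],[0,0,0,0,0,0,0],[0,0,0,0,0,0,0.5],[0,0,0,0,0,0,0.5],[-1,0,0,0,0,0,0.5],[-3,0,0,0,0,0,0.5],[-4,0,0,0,0,0,1],[-4,0,0,0,0,0,1],[-1,0,0,0,0,0,1],[0,0,0,0,0,0,1]]
  squeeze: 40

```text
time_s: 34.55
eef_pos: [0.4554, 0.3284, 0.3336]
eef_rot: [0.507, -0.495, 0.504, 0.494]
force: [-0.5, 0.6, -0.5]
grip_width: 1.003
```

```bash
python3 - <<'E'
from h import *
from station import ctrl,cams
o=ctrl.observe();rep(o)
for n in ('wrist','top','scene'):
    im=cams.snapshot(n);cv2.imwrite(f'pics/{n}22.png',im[:,:,::-1])
im=cv2.imread('pics/wrist22.png');cv2.imwrite('pics/w22c.png',cv2.resize(im[140:260,200:350],None,fx=4,fy=4,interpolation=2))
im=cv2.imread('pics/top22.png');cv2.imwrite('pics/t22c.png',cv2.resize(im[120:320,100:420],None,fx=2.4,fy=2.4,interpolation=2))
E
```

```text
t 34.55 pos [0.4554 0.3284 0.3336] jawheading 1.5484 toolx [ 0.0034  0.0015 -1.    ] grasp [0.4559 0.3286 0.1786] F [-0.46  0.6  -0.54] w 1.003 q [ 0.42  0.45  1.49  0.    1.2  -1.13]
```

View pics/w22c.png

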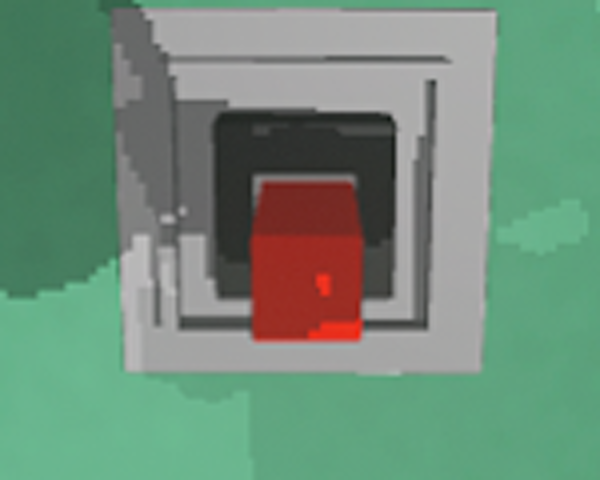

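View pics/t22c.png

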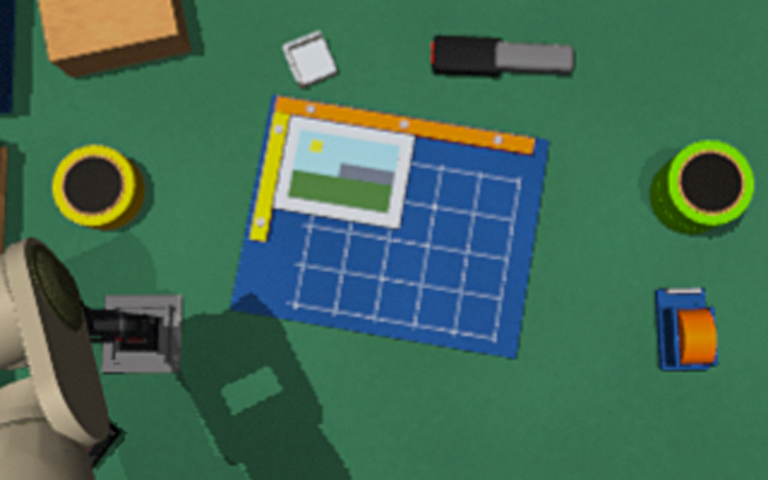

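View pics/scene22.png

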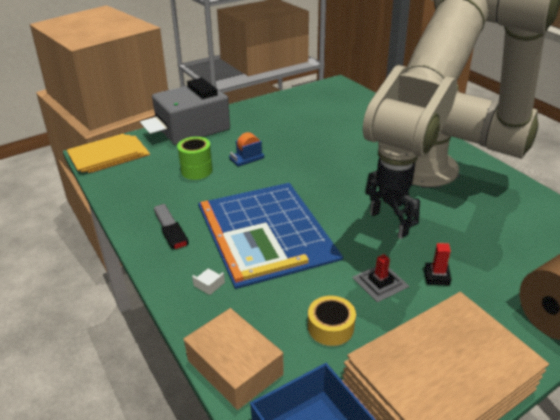

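The pictures show the pusher upright and centred in the dock (wrist crop 305,205), the panel square in the corner (top crop 345,170), and everything else where it was. I'm handing the job in.

```bash
python3 -c "
from station import ctrl
print(ctrl.job_done())"
```

```text
the job is handed in; nothing more can be done
None
```

The job is handed in at about 34.6 s of the 72 s. The panel sits square in the corner of the jig and the pusher stands back in its dock, but the first approach did not go cleanly.

- **Pusher:** I took the smaller red-handled pusher, the one in the dock.
- **Orange stop:** I pushed the panel's long edge flush and held it at about 7.8 N for most of a second.
- **Yellow stop:** I then slid the panel along the orange stop until its short edge was pressed too. I held that at about 7.5 N for about a second.
- **Return:** I set the pusher down in the dock, let go, and moved the arm clear.

**Last checks:**
- With the arm lifted, the panel's corners measured within about 1 mm and 0.4° of the target. The strips along both stops were as wide as they should be with no gap.
- The last pictures show the pusher upright inside the socket, and nothing else appears to have moved.

**What went wrong:** on the first approach the foot was too low and dragged on the blue board, with about 18 N sideways and 26 N down on the tool. That tilted the pusher about 0.2 rad in the grip.
- Afterwards the foot was still short of the panel and the panel had not moved in the pictures, so I take that load to have been on the board only.
- I set the pusher flat on the board, gripped it again more firmly, and went on with the foot held just above the board.

Forces were read only at the end of each move, so short peaks in between were not seen. The highest reading while pushing the panel was about 8 N.

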